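# Pack the rod-end kit case so that its lid shuts

## Robot

A 6-joint arm with a two-finger parallel gripper is mounted at the origin on a cart in front of the work surface, level with it; the furniture and walls round the work are solid. World frame = base frame: x ahead of the robot, y to its left, z up, the work surface at z = 0. Lengths are in m, angles in rad, forces in N, time in s.
With the tool pointing down it reaches from about 0.35 to 0.925 m from the base axis. Payload 6.4 kg.
Tool frame: the origin (TCP) lies at the very end of the fingers, on their centre line; the grasp point (between the pads) lies 19 mm behind it (grip_depth is the distance from the TCP to the grasp point, in m); x points along the fingers, y is the direction in which the jaws open and shut, and the axes are right-handed (so a half turn about x gives the same grasp; the last joint's range is limited). The gripper opens to 85 mm and grips with 20 to 120 N. Pads are 22 mm wide; open, the fingers measure 114 mm over their backs; the gripper's body (76 mm by 85 mm) begins 54 mm behind the grasp point. The pads swing forward as they close: fully open they stand 13 mm farther back than shut.
Start: joints at [-1.343, 0.245, 1.558, -0, 1.339, -0.174], TCP at [0.254, -0.598, 0.231] pointing down, gripper open.
Joint ranges: [-3.13, 3.13], [-1.02, 2.26], [0.13, 2.54], [-0.95, 4.09], [0.21, 2.88], [-2.74, 2.74]. Speed limits (rad/s): [2.57, 2.57, 3.14, 3.14, 3.14, 3.14].

## Interface

Orientations are given as a unit quaternion [x, y, z, w].
In Python, from cell import * gives the robot as it stands.
- The arm moves only by the tool play_rows, never from a script. Its argument "rows" is a list of rows, each an object with "travel": the shift along the tool's x, y, z in cm, a list of three; "twist": the turn, a rotation vector about the tool's x, y, z in degrees, a list of three; "gripper": the closure, from -1 (fully open) to 1 (shut). A call has 1 to 8 rows; each row is the pose to reach, as a shift and turn from the pose commanded when the call began, along the tool's axes at that moment; what a row does not reach only later rows make up. A row lasts 1/10 s, in which the tool goes at most 50 mm and 8.59 degrees, less where a joint would pass 70% of its speed; a pose out of reach is approached as far as the arm can. A call with a gripper value outside its range is refused whole. The fingers move at their own pace and stop on an object; "newtons" is the grip in N (left out, the last holds). Time passes only in rows, so rows that repeat a pose let the fingers close. It gives the time, the measured TCP pose, the force and the opening at its end, in the units of the state.
- get_obs(): the state, without advancing time (a new reading comes with each control period).
- get_image(name): name is "side" or "top" or "wrist"; returns the picture (420x560x3 uint8, blue, green, red); there is no depth.
- camera_params(name): a dict with "fx", "fy", "cx", "cy" (pixels), "dist_coeffs" ([k1, k2, p1, p2, k3] as OpenCV has them; the pictures are not rectified), "origin" and "attitude" of the camera in the world. Camera axes: x right, y down, z forward; pixel columns grow to the right and rows downward; lengths in m; the calibration is good to about 2 mm. A picture is of the moment at which its call begins: read the wrist's pose just before it. camera_params takes no time and is no camera call; for the wrist camera it gives the pose at the moment of the call.
- close_job(): hands the job in, once; it reports no verdict.
The state is a dict: "t": time; "qpos": joint angles; "joint_velocities": joint speeds; "joint_torque": joint torques, N m; "tool_pos": TCP position; "ee_rot": TCP orientation; "ft_force": force on the tool from outside, world axes, zero at the start; "wrist_torque": the same for the moment, N m; "width": opening from 0.0 (shut) to 1.0 (fully open).
Only numpy, scipy, OpenCV 4.12 (cv2) and the standard library are available. Lean on these libraries where they do the work, as an engineer would, in place of code of your own. Each camera call takes 0.05 s, during which the arm holds its last target.

## Task

Finish packing the dark green steel kit case: put the steel rod end and the tall brass bush into its empty front compartment, lying so that nothing stands above the rim, and leave the nut and the short bush that are already packed in the rear compartment. Then swing the lid over and press it fully shut.

Things in the scene. Friction and masses are not known exactly. Their poses are not given: they have to be found in the camera images.
- kit_case: dark grey-green sheet-steel case, fixed to the bench, 136 (x) x 220 (y) x 43 mm high. Origin: centre of its underside; x points from its front wall (robot's side) to its hinge, y along its length to the left, z up. Walls 3 mm, floor 4 mm thick. A divider 2 mm thick, top 30 mm above the bench, runs along y at x = +17.5 mm. 40 mm of height are free between floor and shut lid.
- front_bay (a point): centre of the floor of the case's empty front compartment (case x = -24 mm, 4 mm above the bench), which is 81 mm wide along the case's x and 214 mm long along its y
- rear_bay (a point): centre of the floor of the case's rear compartment (case x = +42 mm), 46 mm wide and 214 mm long, which holds a nut and a short bush
- kit_case_lid (a joint): hinge of the case's lid, rad: 0 is fully shut, flat on the rim; it starts open at 1.75 to 1.9, leaning back past upright (stop at 1.95). The hinge is stiff: the lid stays at any angle and has to be pushed all the way over and down (about 2 to 3 N at its free edge).
- lid_hinge (a point): middle of the lid's hinge line, which runs along the case's y at case x = +70 mm, 44.5 mm above the bench. The lid is a steel sheet 226 mm wide along y that reaches 140 mm from this line; its outer face lies 2.5 mm outside the plane through the line, so when shut its top is 47 mm above the bench.
- lid_edge (a point): middle of the lid's free edge, on its outer (when shut, upper) face, 140 mm from the hinge line; a black pull tab 50 mm wide and 5 mm thick sticks out 15 mm beyond it
- brass_bush (a point): centre, half-way up, of the tall brass-coloured plain bush (tube) that stands upright on the bench: 30 mm diameter, 50 mm high, about 0.18 kg; z is its axis. Upright it is too tall for the shut case; on its side it is 30 mm high.
- rod_end (a point): middle of the steel rod end lying flat on the bench, 11 mm up: 119 mm long along its y, 22 mm high, about 0.34 kg. y points from shank to ring. The ring (50 mm across) spans y = +10 to +60 mm, the round shank (21 mm diameter) y = -59 to +10 mm; it balances near the ring, so grip it across the shank about 10 mm from the origin on the -y side.
- packed_bush (a point): centre of the short grey steel bush (36 mm diameter, 30 mm high) that stands in the rear compartment
- packed_nut (a point): centre of the steel hexagon nut (36 mm across flats, 18 mm high) that lies in the rear compartment

How it is judged:
By the outcome, as a careful person would: the job done as asked, in the order asked, and still so for the second after the job is handed in, with the robot touching nothing.
It also fails if it takes over 70 s, if anything falls off the work surface, if the arm or the gripper's body presses on something with over 40 N, if the wrist force passes 120 N, or if a joint passes its speed limit or range.

## Working session

There is one attempt and no reset: what is moved stays moved. The work goes in short steps, Python scripts to look and compute and a tool call to move; the robot and the scene stay as the last step left them, time stands still between calls to the robot, and variables do not carry over. Pictures are saved under pics/ and viewed, and the job is handed in when it is done.

Besides the shell and the picture viewer there is one more tool, called as name(argument=value, ...), one argument or row to a line, values as JSON. play_rows: Moves the arm, as the interface text tells. Its arguments: {"type":"object","properties":{"rows":{"type":"array","items":{"type":"object","properties":{"travel":{"type":"array","items":{"type":"number"}},"twist":{"type":"array","items":{"type":"number"}},"gripper":{"type":"number"}}}},"newtons":{"type":"number"}},"required":["rows"]}

```bash
ls; mkdir -p pics
python3 - <<'E'
from cell import *
import cv2
o=get_obs()
for k,v in o.items(): print(k,v)
for n in("side","top","wrist"):
    p=camera_params(n); print(n,p)
    cv2.imwrite(f"pics/{n}0.png",get_image(n))
E
```

```text
pics
t 0.0
qpos [-1.34308350e+00  2.45845414e-01  1.55903855e+00  9.62294454e-06
  1.33868136e+00 -1.74069580e-01]
joint_velocities [ 0.00142119  0.00015819 -0.00029301  0.00191817 -0.00028117 -0.00062683]
joint_torque [ 1.48324412e-03 -4.29510891e+01 -3.26122999e+01 -1.27660137e-04
  5.39711706e-03 -4.72499437e-06]
tool_pos [ 0.2540851  -0.5976682   0.23014708]
ee_rot [-0.69287068 -0.14179443  0.69290147 -0.14039987]
ft_force [-0.82097014 -0.84776646 -0.19548789]
wrist_torque [-0.02135631 -0.04238334 -0.00918765]
width 1.0015547927298794
side {'fx': 545.1427865910738, 'fy': 545.1427865910738, 'cx': 279.27298584893276, 'cy': 201.85653532629388, 'dist_coeffs': array([-0.04256374,  0.        ,  0.        ,  0.        ,  0.        ]), 'origin': array([0.35326937, 1.1670938 , 0.48230749]), 'attitude': array([-0.05643998,  0.82306031, -0.56366463,  0.0408465 ])}
top {'fx': 425.1025927478596, 'fy': 425.1025927478596, 'cx': 281.9938749177695, 'cy': 208.78018046013793, 'dist_coeffs': array([0.0330653, 0.       , 0.       , 0.       , 0.       ]), 'origin': array([0.34984668, 0.06687202, 0.89272386]), 'attitude': array([ 0.70619009, -0.70268616,  0.04936596, -0.0713493 ])}
wrist {'fx': 303.76256500568286, 'fy': 303.76256500568286, 'cx': 274.74397591722993, 'cy': 213.36704306729766, 'dist_coeffs': array([-0.04205431,  0.        ,  0.        ,  0.        ,  0.        ]), 'origin': array([ 0.31919862, -0.56961446,  0.37319516]), 'attitude': array([ 0.82569572, -0.54652923, -0.07735894,  0.11639578])}
```

View pics/top0.png

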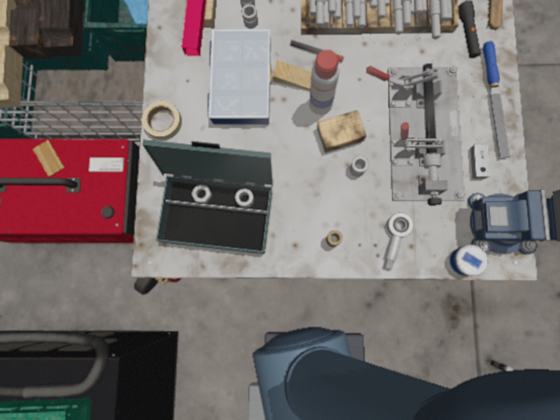

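View pics/side0.png

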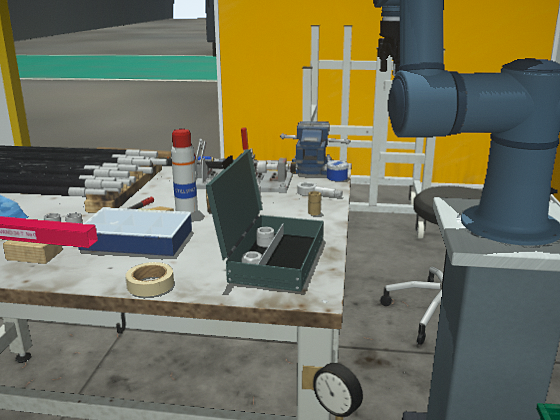

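View pics/wrist0.png

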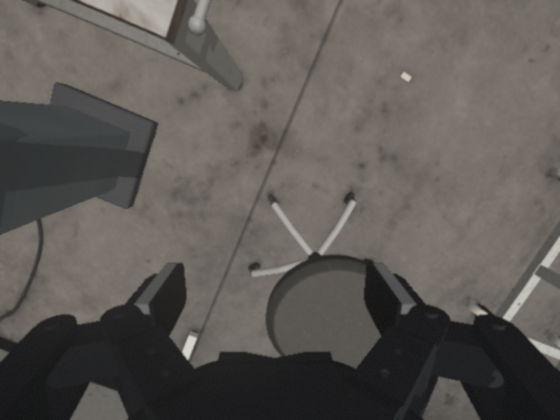

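The top view shows the case at about (160–272, 175–252) with its lid leaning back. The brass bush stands at (334,239). The rod end has its ring at (400,224) and its shank tip at (388,266). Next I'll write the helpers and measure.

```bash
cat > h.py <<'E'
import numpy as np, cv2
from scipy.spatial.transform import Rotation as R
from cell import *
def ray(p,uv):
    K=np.array([[p['fx'],0,p['cx']],[0,p['fy'],p['cy']],[0,0,1]])
    n=cv2.undistortPoints(np.array(uv,float).reshape(-1,1,2),K,p['dist_coeffs']).reshape(-1,2)
    d=np.c_[n,np.ones(len(n))]
    return R.from_quat(p['attitude']).apply(d)
def plane(p,uv,z):
    d=ray(p,uv); o=p['origin']
    return o+d*((z-o[2])/d[:,2])[:,None]
def proj(p,X):
    K=np.array([[p['fx'],0,p['cx']],[0,p['fy'],p['cy']],[0,0,1]])
    c=R.from_quat(p['attitude']).inv().apply(np.atleast_2d(X)-p['origin'])
    return cv2.projectPoints(c,np.zeros(3),np.zeros(3),K,p['dist_coeffs'])[0].reshape(-1,2)
E
python3 - <<'E'
import cv2
im=cv2.imread('pics/top0.png')
cv2.imwrite('pics/c1.png',cv2.resize(im[130:270,140:290],None,fx=5.3,fy=4.28 and 5.3/1.24,interpolation=cv2.INTER_CUBIC)[:600,:800])
cv2.imwrite('pics/c2.png',cv2.resize(im[195:285,310:430],None,fx=6,fy=6,interpolation=cv2.INTER_CUBIC))
im=cv2.imread('pics/side0.png')
cv2.imwrite('pics/c3.png',cv2.resize(im[140:300,190:350],None,fx=3.7,fy=3.7,interpolation=cv2.INTER_CUBIC))
E
```

```text
(no output)
```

View pics/c1.png

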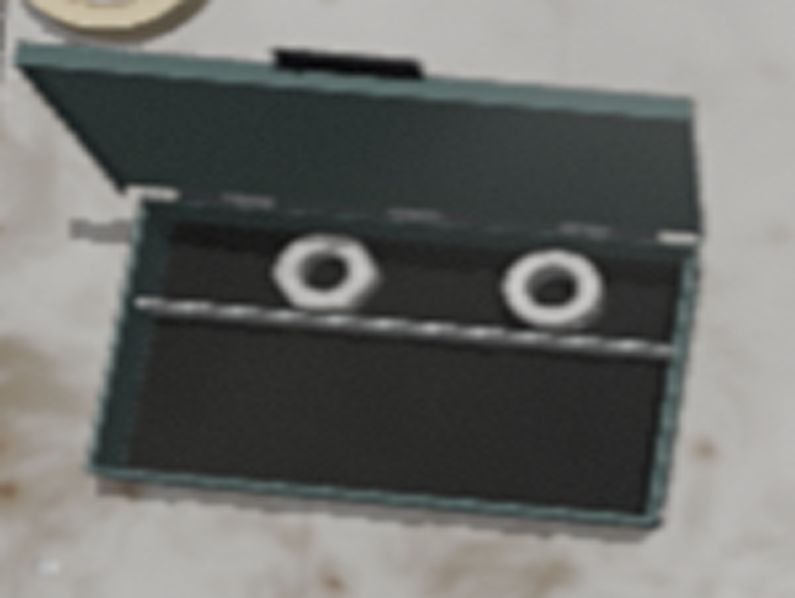

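View pics/c2.png

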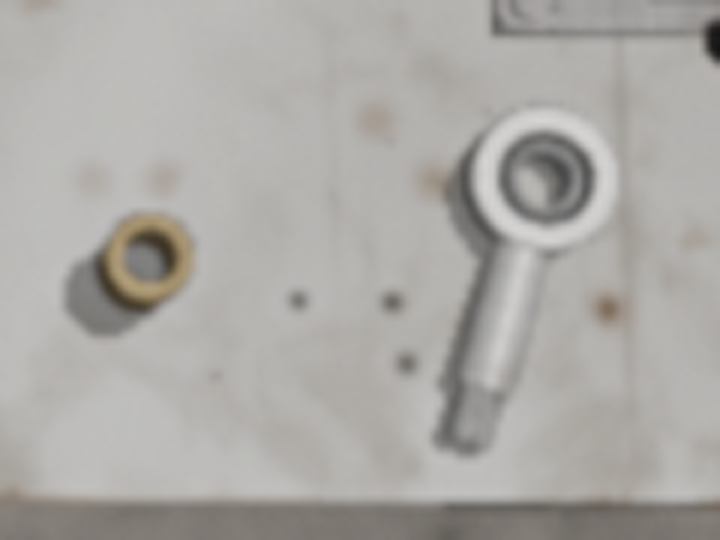

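View pics/c3.png

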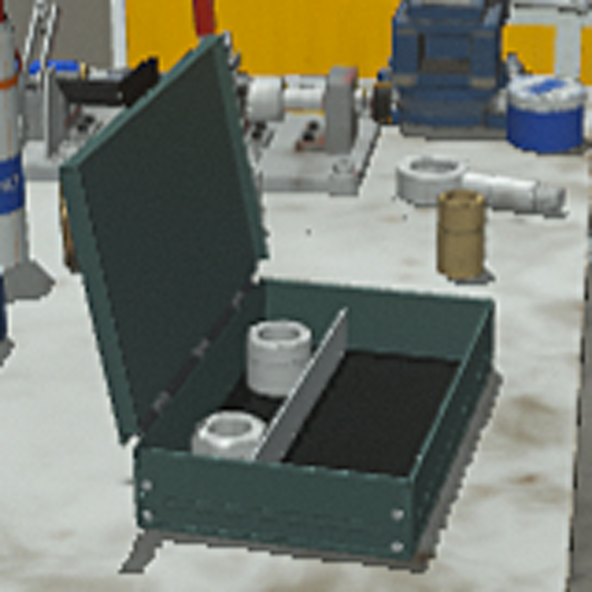

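Run:
```python
from h import *
p=camera_params('top')
c1=lambda u,v:(140+u/5.3,130+v/(5.3/1.24))
c2=lambda u,v:(310+u/6-.5,195+v/6-.5)
C=plane(p,[c1(90,467),c1(657,522),c1(697,250),c1(137,203)],.043)
print(C, [np.linalg.norm(C[i]-C[i-1]) for i in range(4)])
im=cv2.imread('pics/top0.png')
# bush via mask
hsv=cv2.cvtColor(im,cv2.COLOR_BGR2HSV)
roi=np.zeros(im.shape[:2],np.uint8); roi[225:255,322:346]=255
m=cv2.inRange(hsv,(12,70,40),(32,255,255))&roi
cs,_=cv2.findContours(m,cv2.RETR_EXTERNAL,cv2.CHAIN_APPROX_NONE)
c=max(cs,key=cv2.contourArea);print('bush',cv2.minEnclosingCircle(c))
print(plane(p,[c2(147,258)],.05), 'encl')
# rod
roi[:]=0; roi[200:278,376:420]=255
g=cv2.cvtColor(im,cv2.COLOR_BGR2GRAY)
P=plane(p,[c2(543,178)],.022),plane(p,[c2(543,178)],.011),plane(p,[c2(515,265),c2(466,435)],.016)
print(P)
ps=camera_params('side')
c3=lambda u,v:(190+u/3.7,140+v/3.7)
S=plane(ps,[c3(412,480),c3(494,300),c3(135,452)],.043);print('side case',S)
print('side bush top',plane(ps,[c3(463,199)],.05))
print('side ring', plane(ps,[c3(432,172)],.022))
```

```text
[[0.4335398  0.34572459 0.043     ]
 [0.40861533 0.12929965 0.043     ]
 [0.53861515 0.11575586 0.043     ]
 [0.56159634 0.33473293 0.043     ]] [np.float64(0.1285274117509922), np.float64(0.2178554248099737), np.float64(0.13070343275517676), np.float64(0.2201796846094224)]
bush ((334.0, 238.5), 7.632268905639648)
[[ 0.43780586 -0.00976741  0.05      ]] encl
(array([[ 0.46877393, -0.14692784,  0.022     ]]), array([[ 0.47027635, -0.14962881,  0.011     ]]), array([[ 0.43962004, -0.13777074,  0.016     ],
       [ 0.38201244, -0.11918147,  0.016     ]]))
side case [[0.43136016 0.35366466 0.043     ]
 [0.40764452 0.14027075 0.043     ]
 [0.56307194 0.3435014  0.043     ]]
side bush top [[0.4358376  0.00106764 0.05      ]]
side ring [[ 0.46624996 -0.12456023  0.022     ]]
```

```bash
cat >> h.py <<'E'
def Rd(yawdeg, lean=0, leandir=0):
    """tool down; jaw axis y at yawdeg in world; then lean"""
    a=np.radians(yawdeg); x=np.array([0,0,-1.]); y=np.array([np.cos(a),np.sin(a),0]); z=np.cross(x,y)
    return R.from_matrix(np.c_[x,y,z])
def to(pos,Rt,o=None):
    o=o or get_obs(); Rc=R.from_quat(o['ee_rot'])
    t=Rc.inv().apply(np.array(pos)-o['tool_pos'])*100
    w=np.degrees((Rc.inv()*Rt).as_rotvec())
    print('travel',np.round(t,2),'twist',np.round(w,1))
def st():
    o=get_obs(); Rc=R.from_quat(o['ee_rot']).as_matrix()
    print('t',round(o['t'],2),'q',np.round(o['qpos'],2),'p',np.round(o['tool_pos'],4),'F',np.round(o['ft_force'],1),'w',round(o['width'],3));print(np.round(Rc,3)); return o
E
python3 - <<'E'
from h import *
st()
d=np.degrees(np.arctan2(-.0186,.0576));print(d)
for y in (d+90,d-90): to([.40,-.13,.30],Rd(y))
E
```

```text
t 0.15 q [-1.34  0.25  1.56 -0.    1.34 -0.17] p [ 0.2541 -0.5978  0.2304] F [-0.2  0.1 -0.3] w 0.998
[[-0.     0.391 -0.92 ]
 [ 0.001 -0.92  -0.391]
 [-1.    -0.001 -0.   ]]
-17.896132925039247
travel [ -6.9  -37.36 -31.72] twist [-1.391e+02 -1.000e-01  0.000e+00]
travel [ -6.9  -37.36 -31.72] twist [40.9  0.   0.1]
```

play_rows(
  rows=[
    {"travel": [-7, -37.4, -31.7], "twist": [40.9, 0, 0], "gripper": -1},
    {"travel": [-7, -37.4, -31.7], "twist": [40.9, 0, 0], "gripper": -1},
    {"travel": [-7, -37.4, -31.7], "twist": [40.9, 0, 0], "gripper": -1},
    {"travel": [-7, -37.4, -31.7], "twist": [40.9, 0, 0], "gripper": -1},
    {"travel": [-7, -37.4, -31.7], "twist": [40.9, 0, 0], "gripper": -1},
    {"travel": [-7, -37.4, -31.7], "twist": [40.9, 0, 0], "gripper": -1},
    {"travel": [-7, -37.4, -31.7], "twist": [40.9, 0, 0], "gripper": -1},
    {"travel": [-7, -37.4, -31.7], "twist": [40.9, 0, 0], "gripper": -1},
  ],
)

```text
t: 0.95
tool_pos: [0.3717, -0.2181, 0.2879]
ee_rot: [0.699, -0.11, -0.698, -0.11]
ft_force: [1.5, 1.6, -0.5]
width: 1.003
```

Run:
```python
from h import *
st();to([.385,-.125,.25],Rd(-107.9))
```

```text
t 0.95 q [-0.8  -0.35  2.02  0.    1.46  1.09] p [ 0.3717 -0.2181  0.2879] F [ 1.5  1.6 -0.5] w 1.003
[[ 0.    -0.308 -0.951]
 [ 0.    -0.951  0.308]
 [-1.    -0.    -0.   ]]
travel [ 3.79 -9.27  1.6 ] twist [-0. -0.  0.]
```

play_rows(
  rows=[
    {"travel": [3.8, -9.3, 1.6], "twist": [0, 0, 0], "gripper": -1},
    {"travel": [3.8, -9.3, 1.6], "twist": [0, 0, 0], "gripper": -1},
    {"travel": [3.8, -9.3, 1.6], "twist": [0, 0, 0], "gripper": -1},
    {"travel": [3.8, -9.3, 1.6], "twist": [0, 0, 0], "gripper": -1},
    {"travel": [3.8, -9.3, 1.6], "twist": [0, 0, 0], "gripper": -1},
  ],
)

```text
t: 1.45
tool_pos: [0.3853, -0.1276, 0.2505]
ee_rot: [0.699, -0.11, -0.698, -0.11]
ft_force: [0.6, -0.3, 0.1]
width: 0.995
```

Run:
```python
from h import *
import pickle
st();p=camera_params('wrist');im=get_image('wrist');pickle.dump(p,open('w1.pkl','wb'))
cv2.imwrite('pics/w1.png',im)
```

```text
t 1.45 q [-0.6  -0.39  2.13 -0.    1.41  1.28] p [ 0.3853 -0.1276  0.2505] F [ 0.6 -0.3  0.1] w 0.995
[[ 0.001 -0.308 -0.951]
 [-0.001 -0.951  0.308]
 [-1.     0.001 -0.001]]
```

View pics/w1.png

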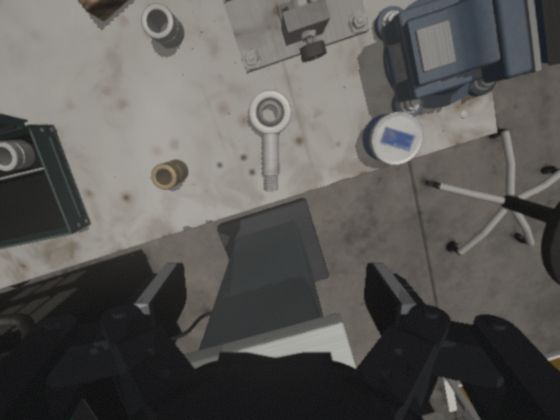

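The wrist view shows the rod end with its ring centred near (270,112) and the shank tip at (270,190). The brass bush is at (168,174), and the case's right end is at the left border.

Run:
```python
from h import *
import pickle
p=pickle.load(open('w1.pkl','rb'));im=cv2.imread('pics/w1.png')
cv2.imwrite('pics/w1c.png',cv2.resize(im[80:240,150:330],None,fx=4.4,fy=3.7,interpolation=cv2.INTER_CUBIC))
cv2.imwrite('pics/w1d.png',cv2.resize(im[100:260,0:120],None,fx=4,fy=3.7,interpolation=cv2.INTER_CUBIC))
```

```text
(no output)
```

View pics/w1c.png

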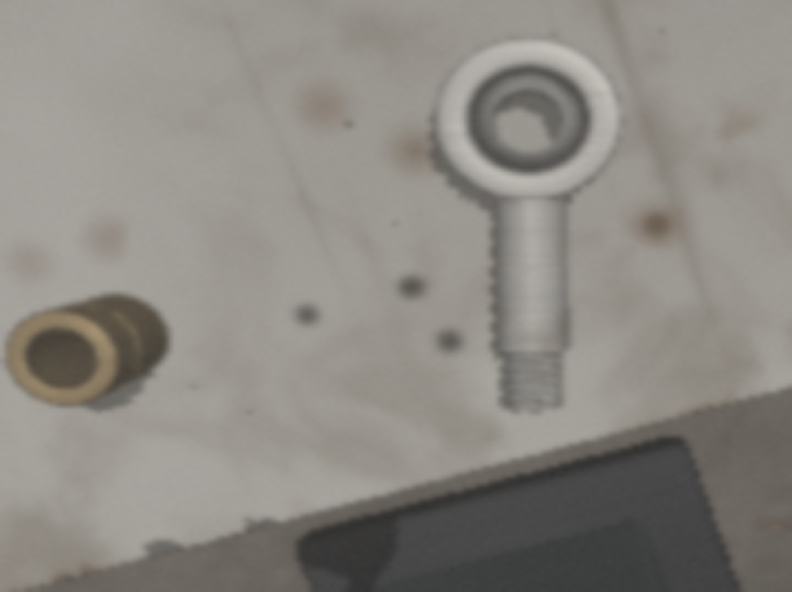

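Run:
```python
from h import *
import pickle
p=pickle.load(open('w1.pkl','rb'))
c=lambda u,v:(149.5+.5/4.4+u/4.4,79.5+.5/3.7+v/3.7)
a=plane(p,[c(529,118)],.022)
s=plane(p,[c(534,210),c(533,345)],.02)
print('ring',a,'shank',s,'ang',np.degrees(np.arctan2(*(s[0]-s[1])[[1,0]])), np.degrees(np.arctan2(*(a[0]-s[1])[[1,0]])))
print('tip',plane(p,[c(531,410)],.008))
print('bush',plane(p,[c(62,356)],.05))
```

```text
ring [[ 0.47026862 -0.14867763  0.022     ]] shank [[ 0.44293164 -0.14109686  0.02      ]
 [ 0.40140318 -0.12719634  0.02      ]] ang -18.506570148145688 -17.324337726136324
tip [[ 0.37830733 -0.11886521  0.008     ]]
bush [[ 0.44024268 -0.0115836   0.05      ]]
```

View pics/w1d.png

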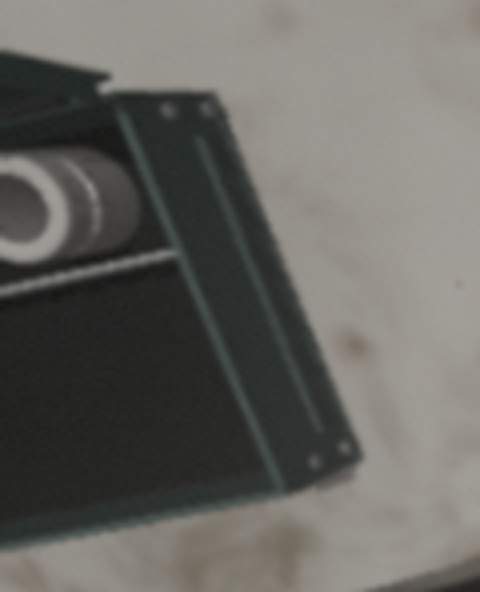

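Run:
```python
from h import *
import pickle
p=pickle.load(open('w1.pkl','rb'))
c=lambda u,v:(-.5+.5/4+u/4,99.5+.5/3.7+v/3.7)
fr,rr=plane(p,[c(282,490),c(114,97)],.043)
fb=plane(p,[c(360,460),c(215,95)],.0)
print(fr,rr,np.linalg.norm(fr-rr),np.degrees(np.arctan2(*(rr-fr)[[1,0]])));print(fb)
st();to([.427,-.1353,.10],Rd(-107.9));to([.427,-.1353,.003],Rd(-107.9))
```

```text
[0.41241013 0.13199853 0.043     ] [0.54267941 0.11803321 0.043     ] 0.13101571008286614 -6.1189399109857625
[[0.40954101 0.1338852  0.        ]
 [0.54323137 0.11826012 0.        ]]
t 1.5 q [-0.6  -0.39  2.13 -0.    1.41  1.28] p [ 0.3853 -0.128   0.2506] F [ 1.   0.5 -0.3] w 1.003
[[ 0.001 -0.309 -0.951]
 [-0.001 -0.951  0.309]
 [-1.     0.001 -0.001]]
travel [15.07 -0.6  -4.17] twist [-0.1 -0.1 -0. ]
travel [24.77 -0.6  -4.16] twist [-0.1 -0.1 -0. ]
```

play_rows(
  rows=[
    {"travel": [5, -0.6, -4.2], "twist": [0, 0, 0], "gripper": -1},
    {"travel": [10, -0.6, -4.2], "twist": [0, 0, 0], "gripper": -1},
    {"travel": [14, -0.6, -4.2], "twist": [0, 0, 0], "gripper": -1},
    {"travel": [17, -0.6, -4.2], "twist": [0, 0, 0], "gripper": -1},
    {"travel": [20, -0.6, -4.2], "twist": [0, 0, 0], "gripper": -0.3},
    {"travel": [22, -0.6, -4.2], "twist": [0, 0, 0], "gripper": -0.3},
    {"travel": [23, -0.6, -4.2], "twist": [0, 0, 0], "gripper": -0.3},
    {"travel": [23, -0.6, -4.2], "twist": [0, 0, 0], "gripper": -0.3},
  ],
)

```text
t: 2.3
tool_pos: [0.4263, -0.1346, 0.019]
ee_rot: [-0.698, 0.11, 0.699, 0.111]
ft_force: [1.3, -0.5, 0.0]
width: 0.65
```

Run:
```python
from h import *
import pickle
st();p=camera_params('wrist');im=get_image('wrist')
cv2.imwrite('pics/w2.png',im)
to([.427,-.1353,.003],Rd(-107.9))
```

```text
t 2.3 q [-0.56  0.1   2.17 -0.    0.87  1.32] p [ 0.4263 -0.1346  0.019 ] F [ 1.3 -0.5  0. ] w 0.65
[[-0.002 -0.309 -0.951]
 [ 0.001 -0.951  0.309]
 [-1.    -0.     0.002]]
travel [ 1.71  0.04 -0.  ] twist [-0.1 -0.  -0. ]
```

View pics/w2.png

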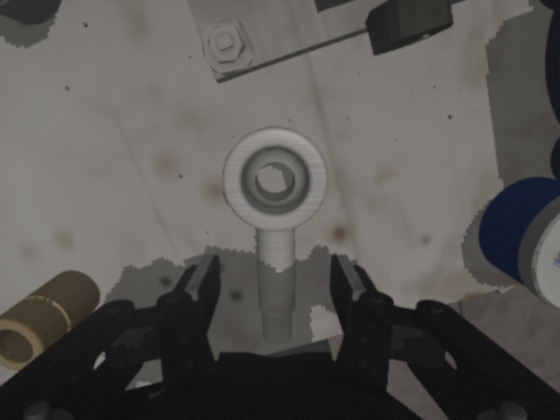

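The shank (column 277) is centred between the fingers (about 205 and 345). Next I descend and grip.

play_rows(
  rows=[
    {"travel": [1, 0, 0], "twist": [0, 0, 0], "gripper": -0.3},
    {"travel": [1.6, 0, 0], "twist": [0, 0, 0], "gripper": -0.3},
    {"travel": [1.6, 0, 0], "twist": [0, 0, 0], "gripper": -0.3},
    {"travel": [1.6, 0, 0], "twist": [0, 0, 0], "gripper": 1},
    {"travel": [1.6, 0, 0], "twist": [0, 0, 0], "gripper": 1},
    {"travel": [1.6, 0, 0], "twist": [0, 0, 0], "gripper": 1},
    {"travel": [1.6, 0, 0], "twist": [0, 0, 0], "gripper": 1},
    {"travel": [1.6, 0, 0], "twist": [0, 0, 0], "gripper": 1},
  ],
  newtons=70,
)

```text
t: 3.15
tool_pos: [0.4273, -0.1341, 0.0045]
ee_rot: [0.699, -0.11, -0.698, -0.11]
ft_force: [-1.9, 0.0, 4.8]
width: 0.214
```

Run:
```python
from h import *
st()
```

```text
t 3.15 q [-0.56  0.13  2.17 -0.    0.83  1.32] p [ 0.4273 -0.1341  0.0045] F [-1.9  0.   4.8] w 0.214
[[ 0.001 -0.307 -0.952]
 [-0.001 -0.952  0.307]
 [-1.     0.    -0.001]]
```

play_rows(
  rows=[
    {"travel": [-2, 0, 0], "twist": [0, 0, 0], "gripper": 1},
    {"travel": [-5, 0, 0], "twist": [0, 0, 0], "gripper": 1},
    {"travel": [-9, 0, 0], "twist": [0, 0, 0], "gripper": 1},
    {"travel": [-13, 0, 0], "twist": [0, 0, 0], "gripper": 1},
    {"travel": [-18, 0, 0], "twist": [0, 0, 0], "gripper": 1},
    {"travel": [-22, 0, 0], "twist": [0, 0, 0], "gripper": 1},
    {"travel": [-25, 0, 0], "twist": [0, 0, 0], "gripper": 1},
    {"travel": [-25, 0, 0], "twist": [0, 0, 0], "gripper": 1},
  ],
)

```text
t: 3.95
tool_pos: [0.4288, -0.1349, 0.2582]
ee_rot: [0.701, -0.111, -0.696, -0.109]
ft_force: [-0.4, -0.0, -3.3]
width: 0.218
```

Run:
```python
from h import *
st(); to([.46,.10,.26],Rd(-6.3))
```

```text
t 3.95 q [-0.56 -0.28  2.03  0.    1.39  1.32] p [ 0.4288 -0.1349  0.2582] F [-0.4 -0.  -3.3] w 0.218
[[ 0.008 -0.307 -0.952]
 [-0.005 -0.952  0.307]
 [-1.     0.002 -0.009]]
travel [ -0.27 -23.32   4.23] twist [-101.6   -0.3   -0.5]
```

play_rows(
  rows=[
    {"travel": [-0.3, -23.3, 4.2], "twist": [-101.6, 0, 0], "gripper": 1},
    {"travel": [-0.3, -23.3, 4.2], "twist": [-101.6, 0, 0], "gripper": 1},
    {"travel": [-0.3, -23.3, 4.2], "twist": [-101.6, 0, 0], "gripper": 1},
    {"travel": [-0.3, -23.3, 4.2], "twist": [-101.6, 0, 0], "gripper": 1},
    {"travel": [-0.3, -23.3, 4.2], "twist": [-101.6, 0, 0], "gripper": 1},
    {"travel": [-0.3, -23.3, 4.2], "twist": [-101.6, 0, 0], "gripper": 1},
    {"travel": [-0.3, -23.3, 4.2], "twist": [-101.6, 0, 0], "gripper": 1},
    {"travel": [-0.3, -23.3, 4.2], "twist": [-101.6, 0, 0], "gripper": 1},
  ],
)

```text
t: 4.75
tool_pos: [0.4569, 0.1013, 0.2536]
ee_rot: [-0.636, -0.307, 0.639, -0.305]
ft_force: [-0.2, -0.8, -2.5]
width: 0.216
```

Run:
```python
from h import *
st(); to([.46,.10,.26],Rd(-6.3))
```

```text
t 4.75 q [-0.02 -0.21  1.98 -0.    1.38  0.65] p [0.4569 0.1013 0.2536] F [-0.2 -0.8 -2.5] w 0.216
[[-0.005  0.78  -0.625]
 [-0.    -0.625 -0.78 ]
 [-1.    -0.004  0.003]]
travel [-0.64  0.32 -0.09] twist [-32.4   0.1   0.3]
```

play_rows(
  rows=[
    {"travel": [-0.6, 0.3, 0], "twist": [-32.4, 0, 0], "gripper": 1},
    {"travel": [-0.6, 0.3, 0], "twist": [-32.4, 0, 0], "gripper": 1},
    {"travel": [-0.6, 0.3, 0], "twist": [-32.4, 0, 0], "gripper": 1},
    {"travel": [-0.6, 0.3, 0], "twist": [-32.4, 0, 0], "gripper": 1},
    {"travel": [-0.6, 0.3, 0], "twist": [-32.4, 0, 0], "gripper": 1},
    {"travel": [-0.6, 0.3, 0], "twist": [-32.4, 0, 0], "gripper": 1},
  ],
)

```text
t: 5.35
tool_pos: [0.4599, 0.0989, 0.2609]
ee_rot: [-0.528, -0.47, 0.53, -0.468]
ft_force: [-0.3, -0.8, -3.4]
width: 0.215
```

Run:
```python
from h import *
import pickle
st();p=camera_params('wrist');im=get_image('wrist');pickle.dump(p,open('w3.pkl','wb'))
cv2.imwrite('pics/w3.png',cv2.resize(im,(800,600),interpolation=cv2.INTER_CUBIC))
```

```text
t 5.35 q [-0.03 -0.22  1.97 -0.    1.39  0.09] p [0.4599 0.0989 0.2609] F [-0.3 -0.8 -3.4] w 0.215
[[-0.003  0.993 -0.119]
 [ 0.    -0.119 -0.993]
 [-1.    -0.003  0.   ]]
```

View pics/w3.png

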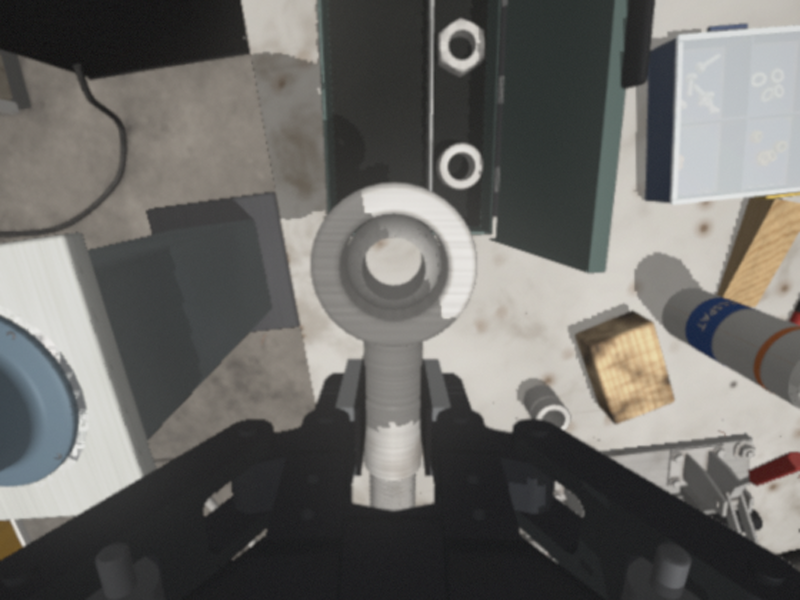

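The rod end is held with its ring forward (ring centre 394,262). The case's front wall is at column about 325, its divider at 432, and its rear rim at about 495.

Run:
```python
from h import *
import pickle
p=pickle.load(open('w3.pkl','rb'));im=cv2.imread('pics/w3.png')
cv2.imwrite('pics/w3c.png',cv2.resize(im[0:250,290:540],None,fx=3.2,fy=2.4,interpolation=cv2.INTER_CUBIC))
s=lambda u,v:((u+.5)*.7-.5,(v+.5)*.7-.5)
r=plane(p,[s(394,262)],.2784)[0]; print('ring',r, 'rel tool',Rd(-6.3).inv().apply(r-get_obs()['tool_pos']))
```

```text
ring [0.4663531  0.14649378 0.2784    ] rel tool [-0.01708622  0.00100151 -0.04801788]
```

View pics/w3c.png

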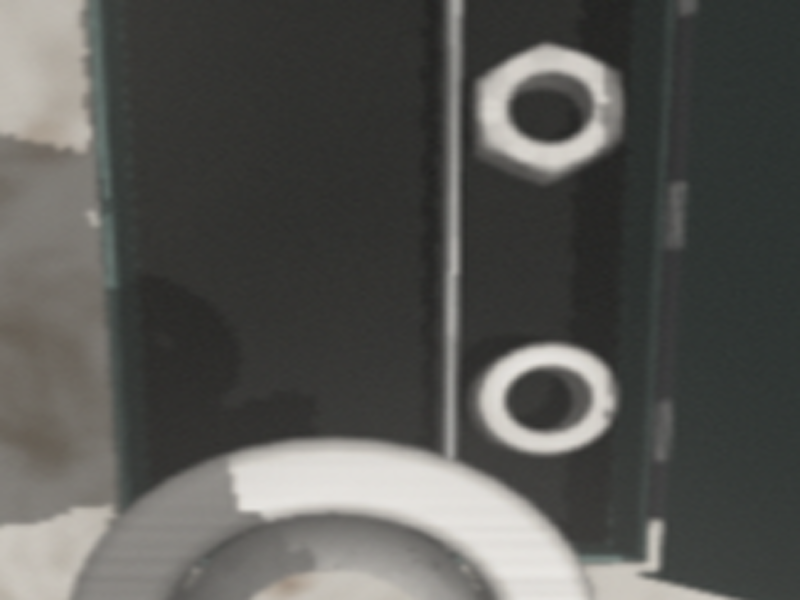

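Run:
```python
from h import *
import pickle
p=pickle.load(open('w3.pkl','rb'))
c=lambda u,v:((290+(u+.5)/3.2)*.7-.5,((v+.5)/2.4)*.7-.5)
F=plane(p,[c(92,20),c(117,480)],.043)
D=plane(p,[c(455,20),c(451,440)],.030)
B=plane(p,[c(645,560),c(655,200)],.043)
I=plane(p,[c(104,150)],.043)
for n,x in(('front outer',F),('div',D),('rear rim corner/edge',B)):
    print(n,x.round(4),np.degrees(np.arctan2(*(x[0]-x[1])[[1,0]]))-90)
th=np.radians(-6.3);ex=np.array([np.cos(th),np.sin(th)]);ey=np.array([-ex[1],ex[0]])
print('ex coords front',(F[:,:2]@ex)+.068,'div',D[:,:2]@ex-.0175,'rear',B[:,:2]@ex-.068)
print('ey right',B[0,:2]@ey+.110)
# earlier estimates
for q,sx,sy in(((.4124,.1320),-1,-1),((.5427,.1180),1,-1),((.4086,.1293),-1,-1),((.4335,.3457),-1,1),((.5386,.1158),1,-1),((.5616,.3347),1,1)):
    print(np.dot(q,ex)-sx*.068,np.dot(q,ey)-sy*.11)
```

```text
front outer [[0.4286 0.2983 0.043 ]
 [0.4127 0.1607 0.043 ]] -6.5900684772806954
div [[0.5129 0.2923 0.03  ]
 [0.4991 0.1633 0.03  ]] -6.132436787366416
rear rim corner/edge [[0.544  0.1178 0.043 ]
 [0.5537 0.2316 0.043 ]] -184.8459204393978
ex coords front [0.461276   0.46057445] div [0.46026104 0.46064064] rear [0.4598107  0.45691225]
ey right 0.2867598682508848
0.4634245689656981 0.2864572760140308
0.4584739618167826 0.28684020337282146
0.4599437999749143 0.2833565910521558
0.46094692284564603 0.28118212615882376
0.45464013738381664 0.2842035785953468
0.4534803986614561 0.28430552089957967
```

```bash
cat >> h.py <<'E'
YAW=-6.3
_t=np.radians(YAW);EX=np.array([np.cos(_t),np.sin(_t),0]);EY=np.array([-EX[1],EX[0],0])
C0=.4605*EX+.285*EY
def case(x,y,z): return C0+x*EX+y*EY+np.array([0,0,z])
E
python3 - <<'E'
from h import *
print(C0);st()
to(case(-.025,.028,.12),Rd(-6.3));to(case(-.025,.028,.0095),Rd(-6.3))
E
```

```text
[0.4889933  0.23274622 0.        ]
t 5.4 q [-0.03 -0.22  1.97 -0.    1.39  0.09] p [0.4601 0.0989 0.2613] F [ 0.5  0.5 -3.3] w 0.214
[[-0.002  0.993 -0.119]
 [-0.    -0.119 -0.993]
 [-1.    -0.002  0.   ]]
travel [ 14.13  -1.22 -16.42] twist [-0.5  0.   0.1]
travel [ 25.18  -1.19 -16.42] twist [-0.5  0.   0.1]
```

play_rows(
  rows=[
    {"travel": [0, -1.2, -5], "twist": [-0.5, 0, 0], "gripper": 1},
    {"travel": [3, -1.2, -10], "twist": [-0.5, 0, 0], "gripper": 1},
    {"travel": [7, -1.2, -14], "twist": [-0.5, 0, 0], "gripper": 1},
    {"travel": [11, -1.2, -16.4], "twist": [-0.5, 0, 0], "gripper": 1},
    {"travel": [14, -1.2, -16.4], "twist": [-0.5, 0, 0], "gripper": 1},
    {"travel": [16, -1.2, -16.4], "twist": [-0.5, 0, 0], "gripper": 1},
    {"travel": [17, -1.2, -16.4], "twist": [-0.5, 0, 0], "gripper": 1},
    {"travel": [17, -1.2, -16.4], "twist": [-0.5, 0, 0], "gripper": 1},
  ],
)

```text
t: 6.2
tool_pos: [0.4671, 0.2628, 0.0914]
ee_rot: [-0.526, -0.472, 0.528, -0.471]
ft_force: [0.2, -0.8, -2.8]
width: 0.211
```

Run:
```python
from h import *
import pickle
st();p=camera_params('wrist');im=get_image('wrist');pickle.dump(p,open('w4.pkl','wb'))
cv2.imwrite('pics/w4.png',cv2.resize(im,(800,600),interpolation=cv2.INTER_CUBIC))
cv2.imwrite('pics/s4.png',get_image('side')[100:320,150:450])
to(case(-.025,.028,.0095),Rd(-6.3))
```

```text
t 6.2 q [ 0.3   0.16  1.94 -0.    1.05  0.41] p [0.4671 0.2628 0.0914] F [ 0.2 -0.8 -2.8] w 0.211
[[-0.003  0.994 -0.109]
 [-0.001 -0.109 -0.994]
 [-1.    -0.003  0.001]]
travel [ 8.46 -0.2   0.02] twist [ 0.  -0.1 -0.1]
```

View pics/w4.png

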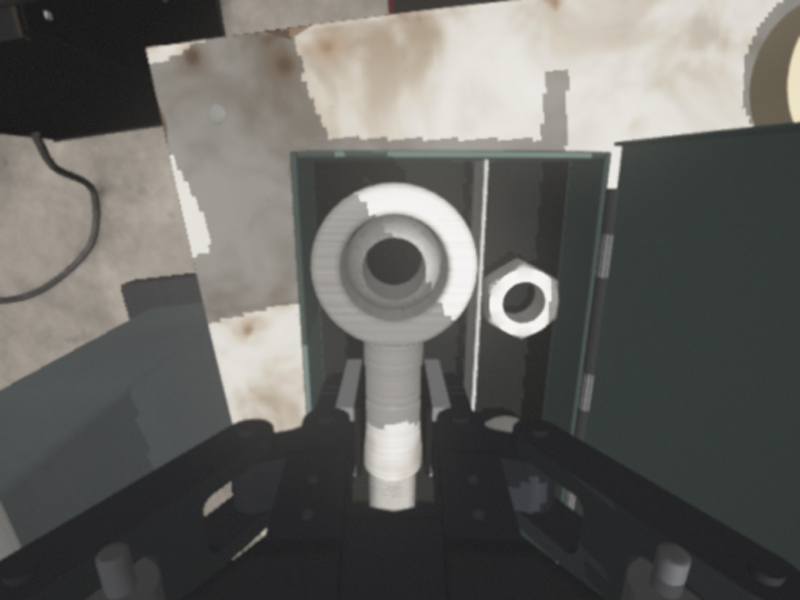

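View pics/s4.png

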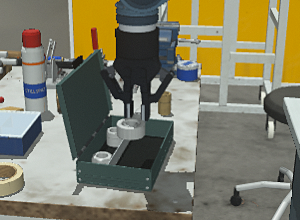

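The rod end is over the bay. The left wall is at row 155, the front wall at column 297 and the divider at column 480, with the ring between them. I'll re-measure from this view.

Run:
```python
from h import *
import pickle
p=pickle.load(open('w4.pkl','rb'))
s=lambda u,v:((u+.5)*.7-.5,(v+.5)*.7-.5)
def cc(X): d=X-C0; return (d@EX*1000).round(1),(d@EY*1000).round(1)
print('left wall top outer',cc(plane(p,[s(292,153),s(609,153)],.043)),' front outer',cc(plane(p,[s(292,155),s(304,360)],.043)))
print('div',cc(plane(p,[s(486,170),s(473,400)],.03)))
z=get_obs()['tool_pos'][2]
print('ring',cc(plane(p,[s(394,262)],z+.0175)))
```

```text
left wall top outer (array([-67.2,  66.4]), array([109.6, 110.1]))  front outer (array([-67.2, -67.3]), array([108.8,  15.8]))
div (array([17.2, 17.2]), array([103. , -12.5]))
ring (array([-24.4]), array([76.]))
```

play_rows(
  rows=[
    {"travel": [3, 0, 0], "twist": [0, 0, 0], "gripper": 1},
    {"travel": [5.5, 0, 0], "twist": [0, 0, 0], "gripper": 1},
    {"travel": [7, 0, 0], "twist": [0, 0, 0], "gripper": 1},
    {"travel": [7.8, 0, 0], "twist": [0, 0, 0], "gripper": 1},
    {"travel": [8.2, 0, 0], "twist": [0, 0, 0], "gripper": 1},
    {"travel": [8.2, 0, 0], "twist": [0, 0, 0], "gripper": 1},
  ],
)

```text
t: 6.9
tool_pos: [0.4687, 0.2633, 0.0114]
ee_rot: [0.527, 0.472, -0.526, 0.472]
ft_force: [-0.3, -0.3, -3.0]
width: 0.215
```

Run:
```python
from h import *
st()
```

```text
t 6.9 q [0.3  0.3  1.95 0.   0.89 0.41] p [0.4687 0.2633 0.0114] F [-0.3 -0.3 -3. ] w 0.215
[[ 0.001  0.994 -0.109]
 [ 0.    -0.109 -0.994]
 [-1.     0.001 -0.   ]]
```

play_rows(
  rows=[
    {"travel": [0.2, 0, 0], "twist": [0, 0, 0], "gripper": 1},
    {"travel": [0.2, 0, 0], "twist": [0, 0, 0], "gripper": 0.4},
    {"travel": [0.2, 0, 0], "twist": [0, 0, 0], "gripper": 0.15},
    {"travel": [0.2, 0, 0], "twist": [0, 0, 0], "gripper": 0.15},
    {"travel": [-3, 0, 0], "twist": [0, 0, 0], "gripper": 0.15},
    {"travel": [-8, 0, 0], "twist": [0, 0, 0], "gripper": 0.15},
    {"travel": [-13, 0, 0], "twist": [0, 0, 0], "gripper": 0.15},
    {"travel": [-15, 0, 0], "twist": [0, 0, 0], "gripper": 0.15},
  ],
)

```text
t: 7.7
tool_pos: [0.4709, 0.2642, 0.1671]
ee_rot: [0.53, 0.471, -0.523, 0.474]
ft_force: [1.1, -0.1, -0.0]
width: 0.425
```

Run:
```python
from h import *
import pickle
st();p=camera_params('wrist');im=get_image('wrist')
cv2.imwrite('pics/w5.png',im)
```

```text
t 7.7 q [0.3  0.05 1.9  0.   1.18 0.41] p [0.4709 0.2642 0.1671] F [ 1.1 -0.1 -0. ] w 0.425
[[ 0.009  0.994 -0.108]
 [ 0.003 -0.108 -0.994]
 [-1.     0.009 -0.004]]
```

View pics/w5.png

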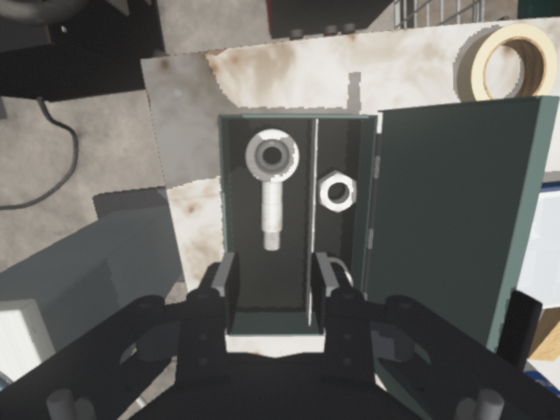

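The rod end lies flat in the bay, with its ring at (272,155) and tail at (272,248). Next is the bush, which I'll grip with a leaning tool.

```bash
cat >> h.py <<'E'
def Rl(phi): return R.from_rotvec(np.radians(phi)*EX)*Rd(YAW)
def tcp(G,Rt,back=0): return np.array(G)+Rt.apply([.019-back,0,0])
B0=np.array([.439,-.0107,0])
E
python3 - <<'E'
from h import *
st(); r=Rl(42)
print(r.as_matrix().round(2))
to(tcp(B0+[0,0,.033],r,.10),r); print(tcp(B0+[0,0,.033],r,.10),tcp(B0+[0,0,.033],r))
E
```

```text
t 7.75 q [0.3  0.05 1.9  0.   1.18 0.41] p [0.4719 0.2645 0.1688] F [1.4 1.  3.2] w 0.428
[[ 0.012  0.994 -0.108]
 [ 0.004 -0.108 -0.994]
 [-1.     0.012 -0.005]]
[[ 0.07  0.99 -0.08]
 [ 0.67 -0.11 -0.74]
 [-0.74 -0.   -0.67]]
travel [ 7.39 -0.39 33.18] twist [ 0.3 41.7 -0.6]
[ 0.43305245 -0.06457227  0.09319473] [0.44039511 0.0019367  0.01888025]
```

play_rows(
  rows=[
    {"travel": [0, -0.4, 5], "twist": [0, 0, 0], "gripper": -0.3},
    {"travel": [0, -0.4, 10], "twist": [0, 8, 0], "gripper": -0.3},
    {"travel": [0, -0.4, 15], "twist": [0, 16, 0], "gripper": -0.3},
    {"travel": [0, -0.4, 20], "twist": [0, 24, 0], "gripper": -0.3},
    {"travel": [0, -0.4, 25], "twist": [0, 32, 0], "gripper": -0.3},
    {"travel": [0, -0.4, 30], "twist": [0, 40, 0], "gripper": -0.3},
    {"travel": [0, -0.4, 33], "twist": [0, 41.7, 0], "gripper": -0.3},
    {"travel": [0, -0.4, 33], "twist": [0, 41.7, 0], "gripper": -0.3},
  ],
)

```text
t: 8.55
tool_pos: [0.4285, -0.0708, 0.1603]
ee_rot: [0.682, 0.606, -0.306, 0.272]
ft_force: [0.3, 0.6, -1.1]
width: 0.648
```

Run:
```python
from h import *
import pickle
st(); r=Rl(42)
to(tcp(B0+[0,0,.033],r,.10),r)
p=camera_params('wrist');im=get_image('wrist');pickle.dump(p,open('w6.pkl','wb'))
cv2.imwrite('pics/w6.png',im)
```

```text
t 8.55 q [-0.77  0.    2.1   0.56  1.54 -0.81] p [ 0.4285 -0.0708  0.1603] F [ 0.3  0.6 -1.1] w 0.648
[[ 0.079  0.993 -0.089]
 [ 0.66  -0.119 -0.742]
 [-0.747 -0.    -0.665]]
travel [5.46 0.38 3.96] twist [-0.4  0.3 -0.3]
```

View pics/w6.png

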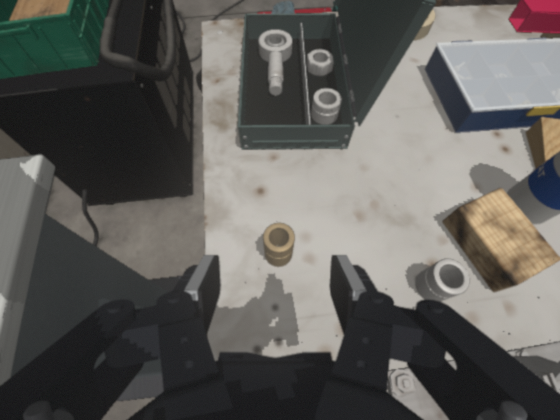

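The bush's top rim is at about (279,236), centred between the fingers.

Run:
```python
from h import *
import pickle
p=pickle.load(open('w6.pkl','rb'));im=cv2.imread('pics/w6.png')
hsv=cv2.cvtColor(im,cv2.COLOR_BGR2HSV)
m=np.zeros(im.shape[:2],np.uint8); m[215:270,255:305]=cv2.inRange(hsv,(10,60,30),(32,255,255))[215:270,255:305]
ys,xs=np.nonzero(m);print(xs.min(),xs.max(),ys.min(),ys.max())
cv2.imwrite('pics/w6c.png',cv2.resize(im[210:280,240:320],None,fx=8,fy=8,interpolation=cv2.INTER_CUBIC))
print(plane(p,[(278.7,237)],.05), plane(p,[(278.7,265)],0))
```

```text
264 293 223 264
[[ 0.43967475 -0.01135141  0.05      ]] [[ 0.43871268 -0.02379483  0.        ]]
```

View pics/w6c.png

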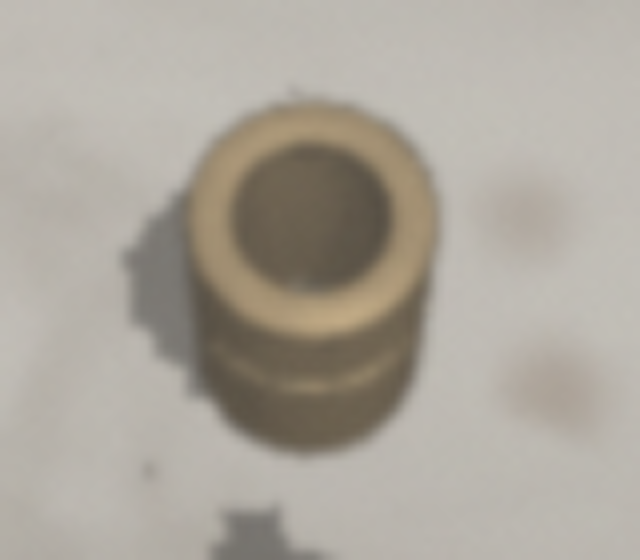

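play_rows(
  rows=[
    {"travel": [1, 0.4, 3], "twist": [0, 0, 0], "gripper": -0.3},
    {"travel": [4, 0.4, 4], "twist": [0, 0, 0], "gripper": -0.3},
    {"travel": [7, 0.4, 4], "twist": [0, 0, 0], "gripper": -0.3},
    {"travel": [10, 0.4, 4], "twist": [0, 0, 0], "gripper": -0.3},
    {"travel": [12.5, 0.4, 4], "twist": [0, 0, 0], "gripper": -0.3},
    {"travel": [14.5, 0.4, 4], "twist": [0, 0, 0], "gripper": -0.3},
    {"travel": [15.4, 0.4, 4], "twist": [0, 0, 0], "gripper": -0.3},
    {"travel": [15.4, 0.4, 4], "twist": [0, 0, 0], "gripper": -0.3},
  ],
)

```text
t: 9.4
tool_pos: [0.4393, 0.0092, 0.0188]
ee_rot: [0.678, 0.611, -0.304, 0.273]
ft_force: [-0.6, -0.4, 0.1]
width: 0.647
```

Run:
```python
from h import *
st(); r=Rl(42)
to(tcp(B0+[0,0,.033],r),r)
im=get_image('wrist');cv2.imwrite('pics/w7.png',im)
```

```text
t 9.4 q [-0.61  0.26  2.15  0.67  1.22 -0.91] p [0.4393 0.0092 0.0188] F [-0.6 -0.4  0.1] w 0.647
[[ 0.069  0.994 -0.08 ]
 [ 0.662 -0.105 -0.742]
 [-0.746 -0.002 -0.666]]
travel [-0.48  0.19  0.52] twist [0.1 0.3 0.2]
```

View pics/w7.png

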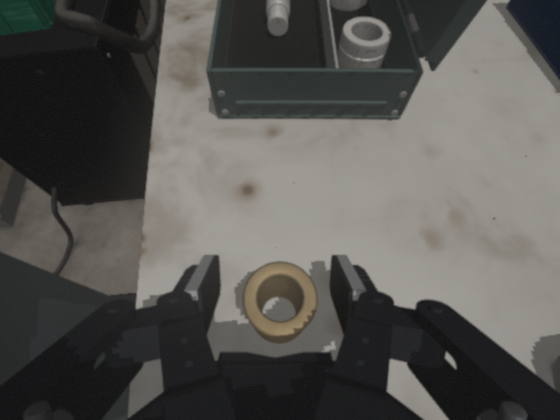

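The bush is centred between the jaws (280 against 275). A small correction, then close.

play_rows(
  rows=[
    {"travel": [-0.5, 0.2, 0.5], "twist": [0, 0, 0], "gripper": -0.3},
    {"travel": [-0.5, 0.2, 0.5], "twist": [0, 0, 0], "gripper": 0},
    {"travel": [-0.5, 0.2, 0.5], "twist": [0, 0, 0], "gripper": 0.2},
    {"travel": [-0.5, 0.2, 0.5], "twist": [0, 0, 0], "gripper": 0.4},
    {"travel": [-0.5, 0.2, 0.5], "twist": [0, 0, 0], "gripper": 1},
    {"travel": [-0.5, 0.2, 0.5], "twist": [0, 0, 0], "gripper": 1},
    {"travel": [-0.5, 0.2, 0.5], "twist": [0, 0, 0], "gripper": 1},
  ],
  newtons=50,
)

```text
t: 10.15
tool_pos: [0.4417, -0.0007, 0.0203]
ee_rot: [0.679, 0.609, -0.304, 0.274]
ft_force: [-2.4, -3.0, 5.4]
width: 0.334
```

Run:
```python
from h import *
st(); r=Rl(42)
o=get_obs(); print(R.from_quat(o['ee_rot']).inv().apply([0,0,20]).round(2))
```

```text
t 10.15 q [-0.63  0.27  2.14  0.66  1.23 -0.91] p [ 0.4417 -0.0007  0.0203] F [-2.4 -3.   5.4] w 0.334
[[ 0.073  0.994 -0.08 ]
 [ 0.661 -0.108 -0.743]
 [-0.747  0.001 -0.665]]
[-14.94   0.02 -13.3 ]
```

play_rows(
  rows=[
    {"travel": [-1.5, 0, -1.3], "twist": [0, 0, 0], "gripper": 1},
    {"travel": [-4, 0, -3.6], "twist": [0, 0, 0], "gripper": 1},
    {"travel": [-7, 0, -6.3], "twist": [0, 0, 0], "gripper": 1},
    {"travel": [-10, 0, -9], "twist": [0, 0, 0], "gripper": 1},
    {"travel": [-12.5, 0, -11], "twist": [0, 0, 0], "gripper": 1},
    {"travel": [-13.5, 0, -12], "twist": [0, 0, 0], "gripper": 1},
    {"travel": [-13.5, 0, -12], "twist": [0, 0, 0], "gripper": 1},
  ],
)

```text
t: 10.85
tool_pos: [0.442, -0.0007, 0.2013]
ee_rot: [0.679, 0.608, -0.304, 0.275]
ft_force: [-0.8, 0.2, -2.2]
width: 0.345
```

Run:
```python
from h import *
st(); r=Rl(-25)
to(case(-.024,-.065,.20),r)
im=get_image('wrist');cv2.imwrite('pics/w8.png',im)
```

```text
t 10.85 q [-0.63 -0.11  2.12  0.62  1.55 -0.67] p [ 0.442  -0.0007  0.2013] F [-0.8  0.2 -2.2] w 0.345
[[ 0.075  0.994 -0.079]
 [ 0.659 -0.109 -0.744]
 [-0.748  0.003 -0.664]]
travel [ 11.52  -0.27 -12.8 ] twist [  0.1 -66.6  -0.2]
```

View pics/w8.png

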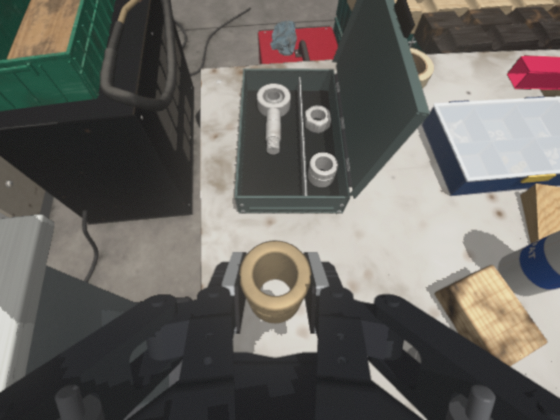

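play_rows(
  rows=[
    {"travel": [1.5, 0, -1.5], "twist": [0, -8.5, 0], "gripper": 1},
    {"travel": [3, 0, -3], "twist": [0, -17, 0], "gripper": 1},
    {"travel": [4.5, 0, -5], "twist": [0, -25.5, 0], "gripper": 1},
    {"travel": [6, -0.1, -7], "twist": [0, -34, 0], "gripper": 1},
    {"travel": [8, -0.2, -9], "twist": [0, -42.5, 0], "gripper": 1},
    {"travel": [10, -0.3, -11], "twist": [0, -51, 0], "gripper": 1},
    {"travel": [11.5, -0.3, -12.8], "twist": [0, -59.5, 0], "gripper": 1},
    {"travel": [11.5, -0.3, -12.8], "twist": [0, -66.6, 0], "gripper": 1},
  ],
)

```text
t: 11.7
tool_pos: [0.4558, 0.1739, 0.1969]
ee_rot: [-0.397, -0.36, 0.628, -0.565]
ft_force: [-0.1, -1.6, -2.5]
width: 0.334
```

Run:
```python
from h import *
import pickle
st(); r=Rl(-25)
off=Rl(42).inv().apply([-.0022,-.0101,.0047]);print('off',off)
o2=r.apply(off);print(o2@EX,o2@EY,o2[2])
for z in (.09,.029): to(case(-.024,-.065,z)-o2,r)
p=camera_params('wrist');pickle.dump(p,open('w9.pkl','wb'))
im=get_image('wrist');cv2.imwrite('pics/w9.png',im)
cv2.imwrite('pics/s9.png',cv2.resize(get_image('side')[100:310,150:430],None,fx=2.8,fy=2.8))
```

```text
t 11.7 q [ 0.33  0.06  1.87 -0.4   1.42  0.54] p [0.4558 0.1739 0.1969] F [-0.1 -1.6 -2.5] w 0.334
[[-0.047  0.995 -0.092]
 [-0.424 -0.103 -0.9  ]
 [-0.905 -0.004  0.426]]
off [-0.01037173 -0.0010784   0.00449493]
-0.0010783975599818407 0.00030949225999923793 0.011299613853739685
travel [10.83  0.4  -4.74] twist [0.4 0.2 0. ]
travel [16.35  0.42 -7.34] twist [0.4 0.2 0. ]
```

View pics/w9.png

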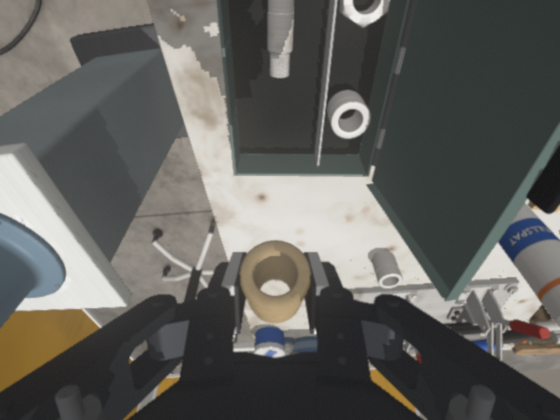

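View pics/s9.png

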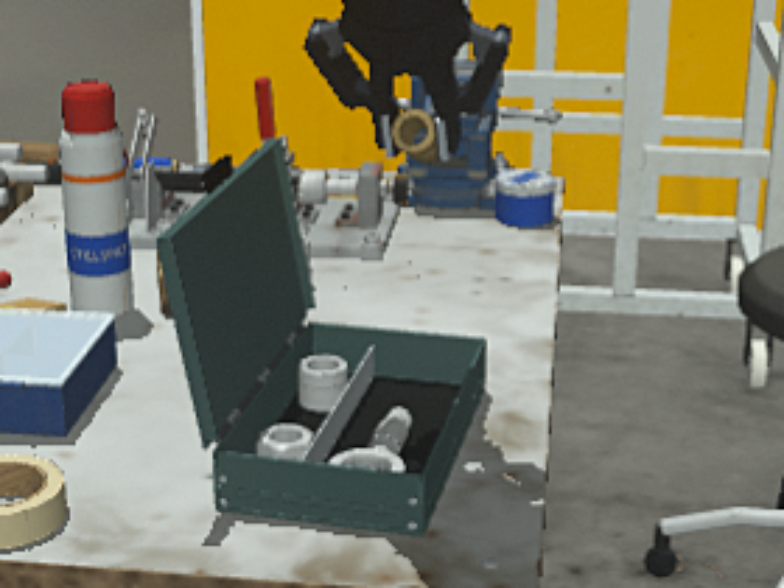

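The bush is held on its side at a tilt, with its bore facing the side camera. Next I lower it into the right part of the front bay.

play_rows(
  rows=[
    {"travel": [3, 0.4, -3], "twist": [0.4, 0, 0], "gripper": 1},
    {"travel": [7, 0.4, -4], "twist": [0.4, 0, 0], "gripper": 1},
    {"travel": [10, 0.4, -4.5], "twist": [0.4, 0, 0], "gripper": 1},
    {"travel": [12, 0.4, -5.3], "twist": [0.4, 0, 0], "gripper": 1},
    {"travel": [14, 0.4, -6.2], "twist": [0.4, 0, 0], "gripper": 1},
    {"travel": [15.3, 0.4, -6.8], "twist": [0.4, 0, 0], "gripper": 1},
    {"travel": [15.9, 0.4, -7.1], "twist": [0.4, 0, 0], "gripper": 1},
    {"travel": [15.9, 0.4, -7.1], "twist": [0.4, 0, 0], "gripper": 1},
  ],
)

```text
t: 12.6
tool_pos: [0.46, 0.1676, 0.0245]
ee_rot: [-0.402, -0.357, 0.629, -0.561]
ft_force: [-0.3, 0.2, -2.7]
width: 0.335
```

Run:
```python
from h import *
import pickle
st(); r=Rl(-25)
off=Rl(42).inv().apply([-.0022,-.0101,.0047])
o2=r.apply(off)
for z in (.029,): to(case(-.024,-.065,z)-o2,r)
d=get_obs()['tool_pos']+o2-C0; print('bush C case',d@EX,d@EY,d[2])
im=get_image('wrist');cv2.imwrite('pics/w10.png',im)
cv2.imwrite('pics/s10.png',cv2.resize(get_image('side')[100:310,150:430],None,fx=2.8,fy=2.8))
```

```text
t 12.6 q [ 0.32  0.34  1.93 -0.44  1.11  0.68] p [0.46   0.1676 0.0245] F [-0.3  0.2 -2.7] w 0.335
[[-0.048  0.993 -0.105]
 [-0.419 -0.116 -0.901]
 [-0.907  0.001  0.421]]
travel [ 0.5  -0.12 -0.52] twist [-0.3 -0.1  0.1]
bush C case -0.022786691155838413 -0.06763643382533922 0.03577976207181788
```

View pics/w10.png

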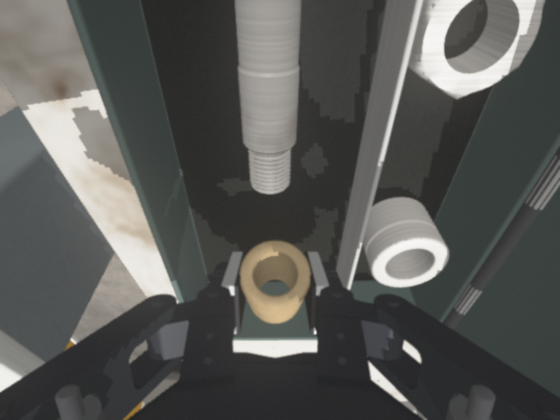

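View pics/s10.png

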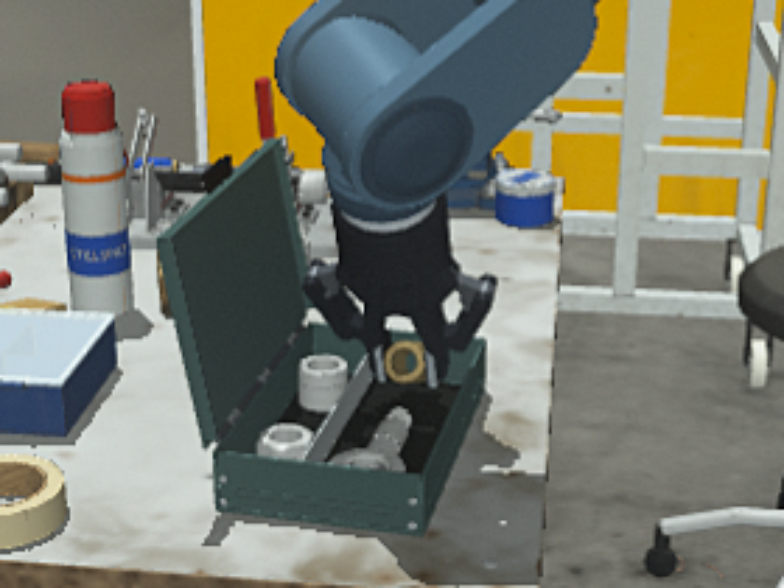

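The bush hangs just above the floor between the front wall and the divider, clear of the rod tail. I'll lower it about 7 mm more.

play_rows(
  rows=[
    {"travel": [0.3, -0.1, -0.3], "twist": [0, 0, 0], "gripper": 1},
    {"travel": [0.5, -0.1, -0.4], "twist": [0, 0, 0], "gripper": 1},
    {"travel": [0.6, -0.1, -0.45], "twist": [0, 0, 0], "gripper": 1},
    {"travel": [0.6, -0.1, -0.45], "twist": [0, 0, 0], "gripper": 1},
  ],
)

```text
t: 13.1
tool_pos: [0.4598, 0.17, 0.0181]
ee_rot: [-0.402, -0.357, 0.629, -0.561]
ft_force: [-0.2, -0.1, -1.6]
width: 0.336
```

Run:
```python
from h import *
st(); r=Rl(-25)
off=Rl(42).inv().apply([-.0022,-.0101,.0047])
o2=r.apply(off)
d=get_obs()['tool_pos']+o2-C0; print('bush C case',d@EX,d@EY,d[2])
```

```text
t 13.1 q [ 0.32  0.35  1.92 -0.44  1.1   0.69] p [0.4598 0.17   0.0181] F [-0.2 -0.1 -1.6] w 0.336
[[-0.046  0.993 -0.105]
 [-0.419 -0.114 -0.901]
 [-0.907  0.003  0.421]]
bush C case -0.02318214001442006 -0.06527502681457201 0.029381522970326167
```

play_rows(
  rows=[
    {"travel": [0, 0, 0], "twist": [0, 0, 0], "gripper": 0.3},
    {"travel": [0, 0, 0], "twist": [0, 0, 0], "gripper": 0.25},
    {"travel": [0, 0, 0], "twist": [0, 0, 0], "gripper": 0.15},
    {"travel": [0, 0, 0], "twist": [0, 0, 0], "gripper": 0.1},
    {"travel": [0, 0, 0], "twist": [0, 0, 0], "gripper": 0.1},
  ],
)

```text
t: 13.6
tool_pos: [0.4601, 0.1699, 0.0183]
ee_rot: [-0.403, -0.357, 0.629, -0.561]
ft_force: [0.1, -0.3, -0.1]
width: 0.443
```

Run:
```python
from h import *
st()
im=get_image('wrist');cv2.imwrite('pics/w11.png',im)
o=get_obs(); print(R.from_quat(o['ee_rot']).inv().apply([0,0,10]).round(2))
```

```text
t 13.6 q [ 0.32  0.35  1.92 -0.44  1.1   0.69] p [0.4601 0.1699 0.0183] F [ 0.1 -0.3 -0.1] w 0.443
[[-0.045  0.993 -0.105]
 [-0.419 -0.115 -0.901]
 [-0.907  0.003  0.421]]
[-9.07  0.03  4.21]
```

View pics/w11.png

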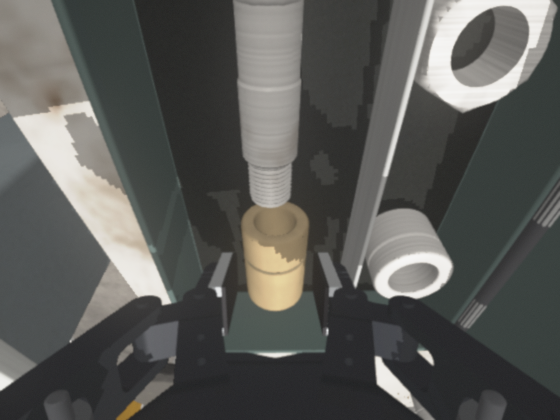

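play_rows(
  rows=[
    {"travel": [-2, 0, 0.9], "twist": [0, 0, 0], "gripper": 0.1},
    {"travel": [-5, 0, 2.3], "twist": [0, 0, 0], "gripper": 0.1},
    {"travel": [-9, 0, 4.2], "twist": [0, 0, 0], "gripper": 0.1},
    {"travel": [-13.5, 0, 6.3], "twist": [0, 8, 0], "gripper": 0.1},
    {"travel": [-18, 0, 8.4], "twist": [0, 16, 0], "gripper": 0.1},
    {"travel": [-22, 0, 10.3], "twist": [0, 24.5, 0], "gripper": 0.1},
    {"travel": [-22, 0, 10.3], "twist": [0, 24.5, 0], "gripper": 0.1},
  ],
)

```text
t: 14.35
tool_pos: [0.4629, 0.1677, 0.2698]
ee_rot: [0.533, 0.464, -0.525, 0.475]
ft_force: [-0.3, 0.1, 0.8]
width: 0.449
```

Run:
```python
from h import *
import pickle
st(); to(case(-.02,-.13,.30),Rd(-6.3))
p=camera_params('wrist');pickle.dump(p,open('w12.pkl','wb'))
im=get_image('wrist');cv2.imwrite('pics/w12.png',im)
im=get_image('side');cv2.imwrite('pics/s12.png',cv2.resize(im[140:300,190:350],None,fx=3.7,fy=3.7,interpolation=cv2.INTER_CUBIC))
```

```text
t 14.35 q [ 0.12 -0.18  1.92 -0.01  1.38  0.24] p [0.4629 0.1677 0.2698] F [-0.3  0.1  0.8] w 0.449
[[ 0.019  0.993 -0.118]
 [-0.004 -0.118 -0.993]
 [-1.     0.019  0.002]]
travel [-3.01 -0.01  6.26] twist [-0.5  0.1 -1.1]
```

View pics/w12.png

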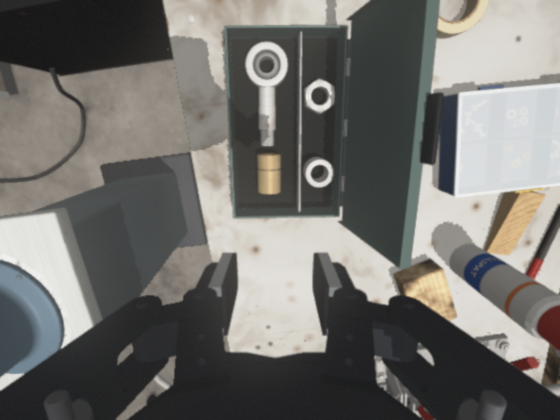

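View pics/s12.png

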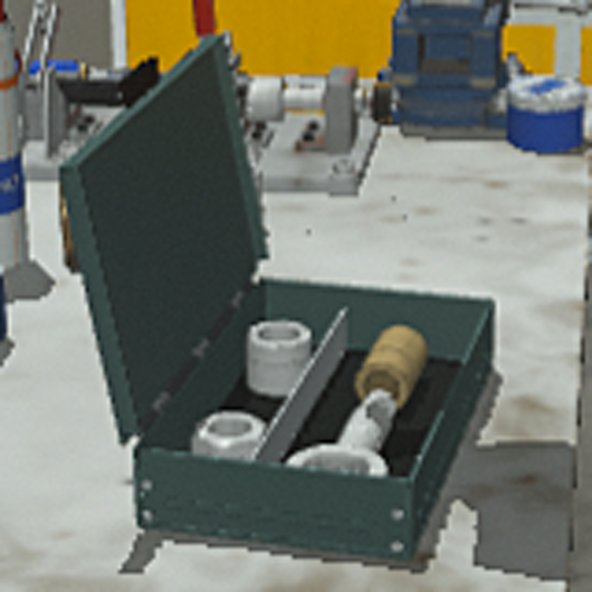

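Both parts lie flat in the front bay. The bush is at (269,173), with a gap to the rod tail at row 146. The packed nut (320,95) and short bush (318,172) are untouched. Next, the lid angle.

```bash
cat >> h.py <<'E'
def lidpt(th,r,y=0,off=.0025):
    return case(.070-r*np.cos(th)+off*np.sin(th), y, .0445+r*np.sin(th)+off*np.cos(th))
E
python3 - <<'E'
from h import *
import pickle
p=pickle.load(open('w12.pkl','rb'))
for th in(1.75,1.8,1.85,1.9): print(th,proj(p,[lidpt(th,.14,-.113),lidpt(th,.14,.0),lidpt(th,.155,.0)]).round(1).tolist())
st(); to(case(.15,0,.34),Rd(-6.3))
E
python3 - <<'E'
import cv2
im=cv2.imread('pics/w12.png');cv2.imwrite('pics/w12c.png',cv2.resize(im[60:280,340:480],None,fx=4,fy=2.7,interpolation=cv2.INTER_CUBIC))
E
```

```text
1.75 [[409.4, 267.5], [426.3, 130.1], [440.3, 130.5]]
1.8 [[416.3, 266.5], [434.0, 130.1], [449.3, 130.5]]
1.85 [[422.9, 265.3], [441.3, 130.1], [457.6, 130.5]]
1.9 [[429.1, 264.0], [448.0, 130.1], [465.3, 130.5]]
t 14.45 q [ 0.12 -0.17  1.93 -0.01  1.38  0.24] p [0.4596 0.1685 0.2624] F [-0.2 -0.4 -0.9] w 0.448
[[ 0.005  0.993 -0.116]
 [-0.008 -0.116 -0.993]
 [-1.     0.006  0.007]]
travel [-7.71 17.22 -6.77] twist [-0.4  0.4 -0.3]
```

View pics/w12c.png

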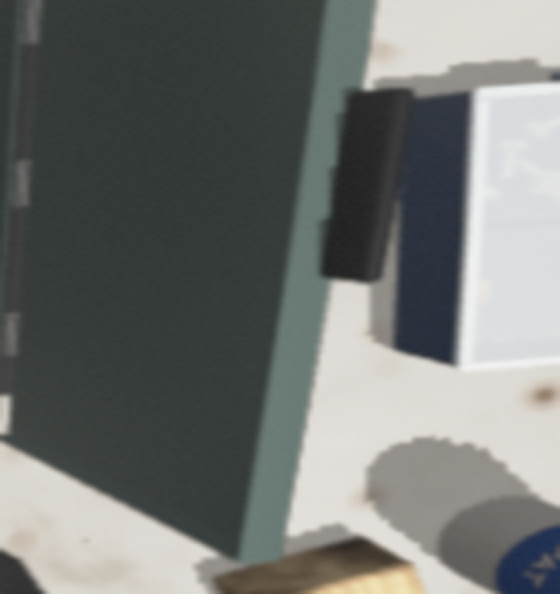

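Run:
```python
from h import *
import pickle
p=pickle.load(open('w12.pkl','rb'))
b=plane(p,[(439,188)],0)[0]; print('box bottom',b,(b-C0)@EX,(b-C0)@EY)
for h in(.04,.06,.08,.1):
    t=plane(p,[(455,195)],h)[0]; print(h,t,np.linalg.norm((t-b)[:2]))
```

```text
box bottom [0.69753576 0.12685769 0.        ] 0.21890266479463677 -0.08236479881346075
0.04 [0.69694792 0.12589035 0.04      ] 0.0011319486210451092
0.06 [0.68470806 0.13195856 0.06      ] 0.013804656036205808
0.08 [0.67246821 0.13802677 0.08      ] 0.02744322034076374
0.1 [0.66022835 0.14409498 0.1       ] 0.04109704065820252
```

play_rows(
  rows=[
    {"travel": [-5, 0, -2], "twist": [0, 0, 0], "gripper": 1},
    {"travel": [-7.7, 3, -4], "twist": [0, 0, 0], "gripper": 1},
    {"travel": [-7.7, 7, -6], "twist": [0, 0, 0], "gripper": 1},
    {"travel": [-7.7, 11, -6.8], "twist": [0, 0, 0], "gripper": 1},
    {"travel": [-7.7, 15, -6.8], "twist": [0, 0, 0], "gripper": 1},
    {"travel": [-7.7, 17.2, -6.8], "twist": [0, 0, 0], "gripper": 1},
    {"travel": [-7.7, 17.2, -6.8], "twist": [0, 0, 0], "gripper": 1},
    {"travel": [-7.7, 17.2, -6.8], "twist": [0, 0, 0], "gripper": 1},
  ],
  newtons=40,
)

```text
t: 15.25
tool_pos: [0.6367, 0.2181, 0.3347]
ee_rot: [-0.525, -0.469, 0.531, -0.472]
ft_force: [-0.3, 0.5, 0.7]
width: -0.002
```

Run:
```python
from h import *
st(); to(case(.15,0,.15),Rd(-6.3))
im=get_image('wrist');cv2.imwrite('pics/w13.png',im)
im=get_image('side');cv2.imwrite('pics/s13.png',im)
```

```text
t 15.25 q [ 0.16  0.24  1.38 -0.01  1.53  0.28] p [0.6367 0.2181 0.3347] F [-0.3  0.5  0.7] w -0.002
[[-0.003  0.993 -0.114]
 [-0.008 -0.114 -0.993]
 [-1.    -0.002  0.009]]
travel [18.47  0.2   0.  ] twist [-0.2  0.5  0.1]
```

View pics/w13.png

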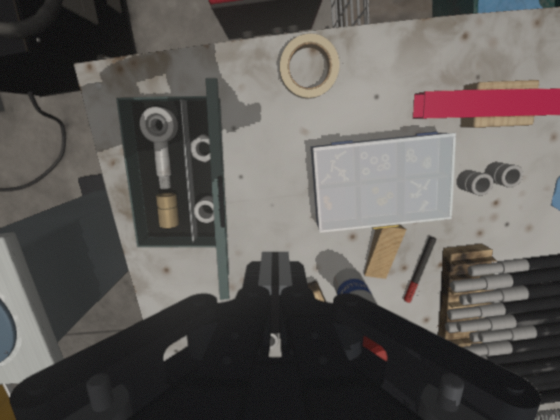

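View pics/s13.png

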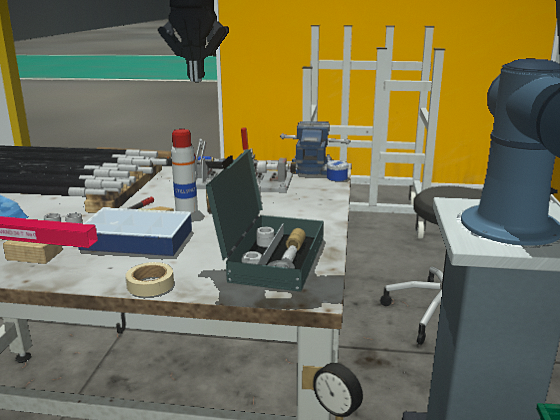

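Closed, the knuckles spread wide along the jaw axis. I'll turn the tool 90° so they spread along the lid instead of into it.

play_rows(
  rows=[
    {"travel": [0, 0, 0], "twist": [8.5, 0, 0], "gripper": 1},
    {"travel": [0, 0, 0], "twist": [17, 0, 0], "gripper": 1},
    {"travel": [0, 0, 0], "twist": [25.5, 0, 0], "gripper": 1},
    {"travel": [0, 0, 0], "twist": [34, 0, 0], "gripper": 1},
    {"travel": [0, 0, 0], "twist": [42.5, 0, 0], "gripper": 1},
    {"travel": [0, 0, 0], "twist": [51, 0, 0], "gripper": 1},
    {"travel": [0, 0, 0], "twist": [59.5, 0, 0], "gripper": 1},
    {"travel": [0, 0, 0], "twist": [68, 0, 0], "gripper": 1},
  ],
)

```text
t: 16.15
tool_pos: [0.6364, 0.2181, 0.3382]
ee_rot: [0.701, 0.09, -0.701, 0.096]
ft_force: [-0.4, -0.3, 1.1]
width: -0.004
```

Run:
```python
from h import *
st(); to(case(.15,0,.3),Rd(-96.3));to(case(.15,0,.15),Rd(-96.3))
```

```text
t 16.15 q [ 0.16  0.24  1.38 -0.01  1.53  1.47] p [0.6364 0.2181 0.3382] F [-0.4 -0.3  1.1] w -0.004
[[ 0.002  0.261 -0.965]
 [-0.007 -0.965 -0.261]
 [-1.     0.008  0.   ]]
travel [ 3.82  0.19 -0.11] twist [21.4 -0.1 -0.4]
travel [18.82  0.07 -0.11] twist [21.4 -0.1 -0.4]
```

play_rows(
  rows=[
    {"travel": [2, 0, 0], "twist": [8, 0, 0], "gripper": 1},
    {"travel": [5, 0, 0], "twist": [16, 0, 0], "gripper": 1},
    {"travel": [9, 0, 0], "twist": [21.4, 0, 0], "gripper": 1},
    {"travel": [13, 0, 0], "twist": [21.4, 0, 0], "gripper": 1},
    {"travel": [16, 0, 0], "twist": [21.4, 0, 0], "gripper": 1},
    {"travel": [18, 0, 0], "twist": [21.4, 0, 0], "gripper": 1},
    {"travel": [18.8, 0, 0], "twist": [21.4, 0, 0], "gripper": 1},
    {"travel": [18.8, 0, 0], "twist": [21.4, 0, 0], "gripper": 1},
  ],
)

```text
t: 16.95
tool_pos: [0.6368, 0.2164, 0.1492]
ee_rot: [0.706, -0.039, -0.706, -0.034]
ft_force: [0.6, 0.3, -0.0]
width: -0.004
```

Run:
```python
from h import *
st(); to(case(.15,0,.15),Rd(-96.3))
im=get_image('side');cv2.imwrite('pics/s14.png',im[80:300,130:410])
w=.011
for th in (1.7,1.55,1.4,1.25,1.1,.95,.8,.65,.5,.35,.2,.1):
    P=lidpt(th,.120)+w*EX; d=P-C0; print(th,(d@EX).round(4),d[2].round(4))
```

```text
t 16.95 q [ 0.16  0.38  1.55 -0.01  1.22  1.84] p [0.6368 0.2164 0.1492] F [ 0.6  0.3 -0. ] w -0.004
[[ 0.    -0.104 -0.995]
 [-0.008 -0.995  0.104]
 [-1.     0.008 -0.001]]
travel [-0.08  0.   -0.13] twist [ 0.3 -0.1 -0.4]
1.7 0.0989 0.1632
1.55 0.081 0.1645
1.4 0.0631 0.1632
1.25 0.0455 0.1592
1.1 0.0288 0.1526
0.95 0.0132 0.1436
0.8 -0.0008 0.1323
0.65 -0.013 0.1191
0.5 -0.0231 0.1042
0.35 -0.0309 0.088
0.2 -0.0361 0.0708
0.1 -0.0382 0.059
```

View pics/s14.png

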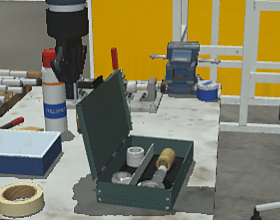

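play_rows(
  rows=[
    {"travel": [-1, 0.02, 2], "twist": [0, 0, 0], "gripper": 1},
    {"travel": [-1.4, 0, 4], "twist": [0, 0, 0], "gripper": 1},
    {"travel": [-1.4, 0, 5], "twist": [0, 0, 0], "gripper": 1},
    {"travel": [-1.5, 0, 6], "twist": [0, 0, 0], "gripper": 1},
    {"travel": [-1.5, 0, 6.9], "twist": [0, 0, 0], "gripper": 1},
    {"travel": [-1.4, 0, 7.8], "twist": [0, 0, 0], "gripper": 1},
    {"travel": [-1.4, 0, 8.7], "twist": [0, 0, 0], "gripper": 1},
    {"travel": [-1.4, 0, 8.7], "twist": [0, 0, 0], "gripper": 1},
  ],
)

```text
t: 17.8
tool_pos: [0.5499, 0.2255, 0.1631]
ee_rot: [0.706, -0.039, -0.706, -0.034]
ft_force: [-0.2, -0.3, 0.2]
width: -0.004
```

Run:
```python
from h import *
o=st(); d=o['tool_pos']-C0;print(d@EX,d@EY,d[2])
im=get_image('side');cv2.imwrite('pics/s15.png',cv2.resize(im[80:300,130:410],None,fx=2.5,fy=2.5))
```

```text
t 17.8 q [ 0.2   0.19  1.75 -0.01  1.2   1.88] p [0.5499 0.2255 0.1631] F [-0.2 -0.3  0.2] w -0.004
[[-0.    -0.104 -0.995]
 [-0.008 -0.995  0.104]
 [-1.     0.008 -0.001]]
0.06137994035214599 -0.0005491487523781237 0.16310399353028493
```

View pics/s15.png

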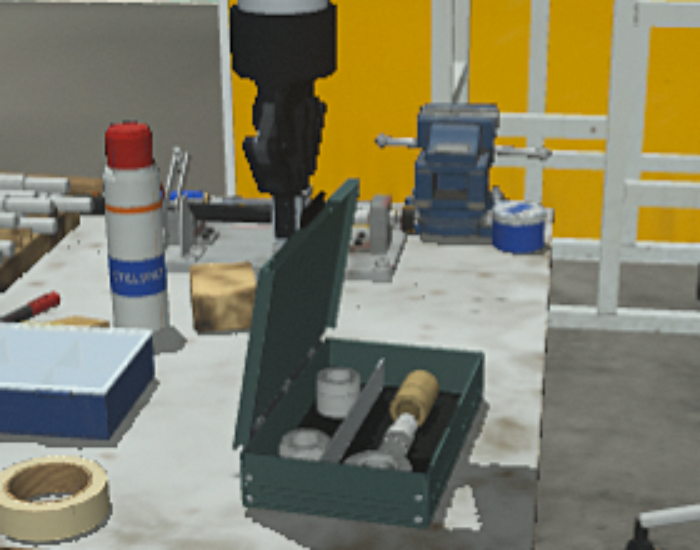

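The lid is past upright and moving with the finger. I continue along the arc.

play_rows(
  rows=[
    {"travel": [0.4, 0, 1.6], "twist": [0, 0, 0], "gripper": 1},
    {"travel": [1.0, 0, 3.3], "twist": [0, 0, 0], "gripper": 1},
    {"travel": [1.9, 0, 4.8], "twist": [0, 0, 0], "gripper": 1},
    {"travel": [3.1, 0, 6.2], "twist": [0, 0, 0], "gripper": 1},
    {"travel": [4.4, 0, 7.4], "twist": [0, 0, 0], "gripper": 1},
    {"travel": [5.9, 0, 8.5], "twist": [0, 0, 0], "gripper": 1},
    {"travel": [7.4, 0, 9.2], "twist": [0, 0, 0], "gripper": 1},
    {"travel": [7.5, 0, 9.2], "twist": [0, 0, 0], "gripper": 1},
  ],
)

```text
t: 18.65
tool_pos: [0.4577, 0.2339, 0.0861]
ee_rot: [-0.705, 0.04, 0.707, 0.034]
ft_force: [-0.6, -0.6, 0.8]
width: -0.001
```

Run:
```python
from h import *
o=st(); d=o['tool_pos']-C0;print(d@EX,d@EY,d[2])
im=get_image('side');cv2.imwrite('pics/s16.png',cv2.resize(im[80:300,130:410],None,fx=2.5,fy=2.5))
```

```text
t 18.65 q [ 0.26  0.12  1.99 -0.01  1.03  1.93] p [0.4577 0.2339 0.0861] F [-0.6 -0.6  0.8] w -0.001
[[-0.003 -0.104 -0.995]
 [-0.009 -0.995  0.104]
 [-1.     0.009  0.002]]
-0.03124341556320415 -0.002245152445995671 0.08613622890564715
```

View pics/s16.png

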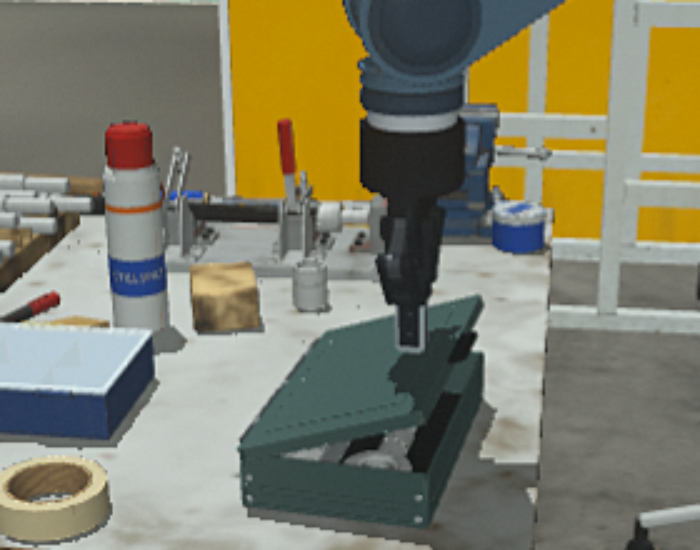

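play_rows(
  rows=[
    {"travel": [1, 0, 0.7], "twist": [0, 0, 0], "gripper": 1},
    {"travel": [2, 0, 1.3], "twist": [0, 0, 0], "gripper": 1},
    {"travel": [2.8, 0, 1.7], "twist": [0, 0, 0], "gripper": 1},
    {"travel": [3.4, 0, 2], "twist": [0, 0, 0], "gripper": 1},
    {"travel": [3.8, 0, 2], "twist": [0, 0, 0], "gripper": 1},
    {"travel": [3.9, 0, 2], "twist": [0, 0, 0], "gripper": 1},
    {"travel": [3.9, 0, 2], "twist": [0, 0, 0], "gripper": 1},
  ],
)

```text
t: 19.4
tool_pos: [0.4405, 0.2362, 0.0495]
ee_rot: [0.707, -0.039, -0.705, -0.034]
ft_force: [0.7, -0.5, -0.7]
width: 0.002
```

Run:
```python
from h import *
o=st(); d=o['tool_pos']-C0;print(d@EX,d@EY,d[2])
```

```text
t 19.4 q [ 0.27  0.15  2.04 -0.01  0.95  1.95] p [0.4405 0.2362 0.0495] F [ 0.7 -0.5 -0.7] w 0.002
[[ 0.002 -0.104 -0.995]
 [-0.007 -0.995  0.104]
 [-1.     0.007 -0.003]]
-0.048623478569949356 -0.00186373198310562 0.04945925443101548
```

Pressing down in small steps.

play_rows(
  rows=[
    {"travel": [0.15, 0, 0], "twist": [0, 0, 0], "gripper": 1},
    {"travel": [0.3, 0, 0], "twist": [0, 0, 0], "gripper": 1},
    {"travel": [0.4, 0, 0], "twist": [0, 0, 0], "gripper": 1},
    {"travel": [0.4, 0, 0], "twist": [0, 0, 0], "gripper": 1},
  ],
)

```text
t: 19.8
tool_pos: [0.4409, 0.2364, 0.0469]
ee_rot: [0.707, -0.039, -0.705, -0.034]
ft_force: [-4.9, -1.3, 10.8]
width: 0.001
```

Run:
```python
from h import *
o=st()
```

```text
t 19.8 q [ 0.27  0.16  2.04 -0.01  0.94  1.95] p [0.4409 0.2364 0.0469] F [-4.9 -1.3 10.8] w 0.001
[[ 0.002 -0.104 -0.995]
 [-0.007 -0.995  0.104]
 [-1.     0.007 -0.003]]
```

play_rows(
  rows=[
    {"travel": [0.1, 0, 0], "twist": [0, 0, 0], "gripper": 1},
    {"travel": [0.2, 0, 0], "twist": [0, 0, 0], "gripper": 1},
    {"travel": [0.2, 0, 0], "twist": [0, 0, 0], "gripper": 1},
    {"travel": [0.2, 0, 0], "twist": [0, 0, 0], "gripper": 1},
  ],
)

```text
t: 20.2
tool_pos: [0.441, 0.2364, 0.0467]
ee_rot: [0.707, -0.04, -0.706, -0.034]
ft_force: [-11.0, -3.6, 27.4]
width: -0.004
```

play_rows(
  rows=[
    {"travel": [-0.5, 0, 0], "twist": [0, 0, 0], "gripper": 1},
    {"travel": [-2, 0, 0], "twist": [0, 0, 0], "gripper": 1},
    {"travel": [-6, 0, 0], "twist": [0, 0, 0], "gripper": 1},
    {"travel": [-11, 0, 0], "twist": [0, 0, 0], "gripper": 1},
    {"travel": [-16, 0, 0], "twist": [0, 0, 0], "gripper": 1},
    {"travel": [-21, 0, 0], "twist": [0, 0, 0], "gripper": 1},
    {"travel": [-24, 0, 0], "twist": [0, 0, 0], "gripper": 1},
    {"travel": [-24, 0, 0], "twist": [0, 0, 0], "gripper": 1},
  ],
)

```text
t: 21.0
tool_pos: [0.4423, 0.2387, 0.2896]
ee_rot: [0.711, -0.038, -0.701, -0.036]
ft_force: [0.6, 0.4, -0.2]
width: 0.003
```

Run:
```python
from h import *
import pickle
o=st()
im=get_image('side');cv2.imwrite('pics/s17.png',cv2.resize(im[140:300,190:350],None,fx=3.7,fy=3.7,interpolation=cv2.INTER_CUBIC))
im=get_image('top');cv2.imwrite('pics/t17.png',im)
ps=camera_params('side');pt=camera_params('top')
for n,p in(('side',ps),('top',pt)):
  for th in(0,.03): print(n,th,proj(p,[lidpt(th,.14,.113),lidpt(th,.14,-.113)]).round(1).tolist())
```

```text
t 21.0 q [ 0.27 -0.16  1.87 -0.01  1.42  1.95] p [0.4423 0.2387 0.2896] F [ 0.6  0.4 -0.2] w 0.003
[[ 0.013 -0.104 -0.994]
 [-0.004 -0.995  0.104]
 [-1.     0.003 -0.013]]
side 0 [[301.2, 267.4], [324.2, 217.0]]
side 0.03 [[301.1, 265.1], [324.2, 215.1]]
top 0 [[152.8, 239.9], [264.4, 252.8]]
top 0.03 [[152.1, 239.6], [264.3, 252.6]]
```

View pics/s17.png

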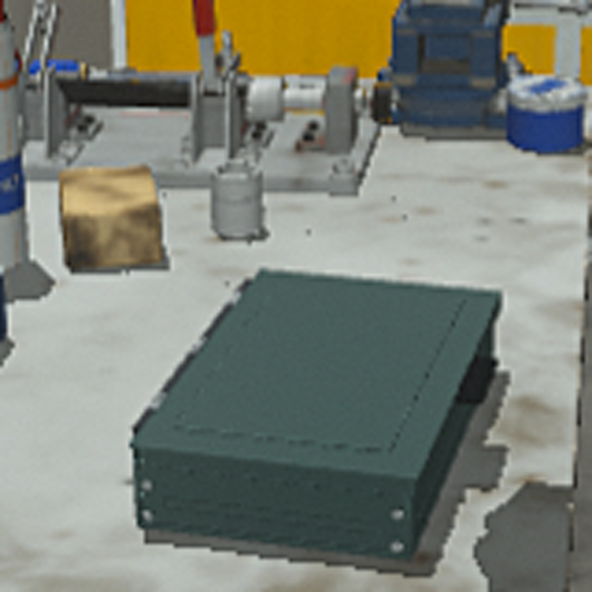

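View pics/t17.png

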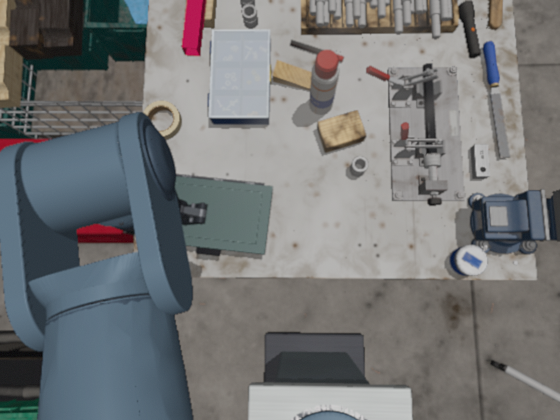

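The lid lies flat on the case. Its near free corner is at about (302,268), against a prediction of (301,267) for fully shut, and nothing is in contact with it. Handing in.

Run:
```python
from h import *
print(close_job()); print(get_obs()['t'])
```

```text
the job is handed in; nothing more can be done
None
the job is handed in; nothing more can be done
```

I packed both parts, shut the lid and handed the job in at about 21 s of the 70 s allowed.

- **Packing:** The steel rod end lies flat in the left part of the front compartment, ring to the left. The tall brass bush lies on its side to the right of it, with a small gap between them. In the last pictures with the case open, the nut and short bush were still in place in the rear compartment.
- **Lid:** I pushed it over from behind with the closed fingers and pressed on it near the middle of its free edge. It stopped with its top at 46.7 mm under about 27 N of downward force, against 47 mm when fully shut. After the arm backed off, the side view matched a fully shut lid to about 1 pixel, and the force readings were near zero.

No check failed. The only disagreement was early on: side-camera positions differed from the top camera by 1–2 cm in y, so I used the top and wrist views for all placing.

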